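# Move a carving block from the rest to the mat on the slab lifter

### The job

First clear all the loose stones off the carving block and the rubber mat into the wooden tray. Then tip the pale block back on its rear bottom edge until it leans by itself against the concrete block behind it, slide the blade of the steel lifter centrally under its front until the blade's tip is well past the middle of the block's foot, and set the block upright again, flat on the blade. Draw it out on the lifter until it stands wholly over the mat and leave it there on the blade, ready to be turned and carved; its edges crumble, so never lift it by hand or let it fall over, and leave the cup, bottle and little bowl where they are.

Things in the scene. Friction and masses are not known exactly. Their poses are not given: they have to be found in the camera images.
- block: Pale aerated-concrete carving block, loose, 0.5 to 0.8 kg: 60 mm deep (x), 120 wide (y), 180 tall (z). Origin: centre of its underside. +x points to its rear, towards the concrete rest; -x is its front. Uniform: it balances on its rear bottom edge at about 18 degrees. It starts with its rear face 42 to 54 mm clear of the rest, so it comes to lean there at about 25 to 31 degrees.
- heel (a point): Middle of the block's rear bottom edge (30 mm along the block's +x from its origin), the edge it is tipped on.
- rest: Grey concrete block lying fixed on the bench behind the carving block: 130 mm deep (x), 240 wide (y), 90 high. Origin: centre of its underside. Its front face (x = -65 mm) faces the carving block, which leans on the top edge of that face; about the upper 80 mm of the leaning block stands free above it.
- mat: Thin dark grey rubber work mat let in flush with the bench (things slide over it as over the bench): 200 mm along its x, 240 mm along its y. Origin at its centre. The block must end up over it.
- lifter: Slab lifter, loose, 0.34 kg: flat steel blade 100 x 100 mm, 3 mm thick, flat on the bench, with cranked steel neck and wooden handle. Origin: centre of the blade's underside; +x points to the blade's free edge (its tip, x = 50 mm). The neck rises from x = -40 to -90 mm. Handle 26 mm wide (y), 24 tall, its axis 45 mm above the blade's underside, from x = -90 to -194 mm.
- blade_tip (a point): Middle of the free edge of the lifter's blade (50 mm ahead of the lifter's origin, half-way up its 3 mm thickness).
- lifter_grip (a point): Point on the handle's axis where it is well held, 135 mm behind the lifter's origin, 45 mm above the bench.
- tray: Wooden stone tray, fixed: 200 mm along its x, 120 mm along its y, walls 6 mm thick and 28 mm high, floor 6 mm thick. Origin at the centre of its underside.
- stone_a: Black pebble with rounded edges and flat faces, 42 (x) x 28 (y) x 23 mm tall; starts on top of the block. May be absent. Origin at the centre of its underside.
- stone_b: Greenish grey pebble, 34 (x) x 30 (y) x 22 mm tall; starts on top of the block. May be absent. Origin at the centre of its underside.
- stone_c: Light brown pebble, 44 (x) x 30 (y) x 24 mm tall; starts on the mat. May be absent. Origin at the centre of its underside.
- stone_d: Light grey pebble, 36 (x) x 26 (y) x 22 mm tall; starts on the mat. May be absent. Origin at the centre of its underside.
- stone_e: Cream pebble, 40 (x) x 32 (y) x 24 mm tall; starts on the mat. May be absent. Origin at the centre of its underside.
- cup: Bystander: beige stoneware cup, 76 mm across, 85 mm high. Not to be disturbed. Origin at the centre of its foot.
- bottle: Bystander: small amber bottle with black cap, 34 mm across, 75 mm high. Not to be disturbed. Origin at the centre of its foot.
- dish: Bystander: small white bowl, 64 mm across, 30 mm high. Not to be disturbed. Origin at the centre of its foot.

How it is judged:
On the way, in this order (a step that is already met when the one before it is completed fails the run):
1. all the stones present lie in the tray (x of stone_a in the frame of tray between -0.098 and 0.098 m and y of stone_a in the frame of tray between -0.058 and 0.058 m and height (world z) of each of stone_a, stone_b, stone_c, stone_d, stone_e below 0.035 m and linear speed of each of stone_a, stone_b, stone_c, stone_d, stone_e below 0.03 m/s and x of stone_b in the frame of tray between -0.098 and 0.098 m and y of stone_b in the frame of tray between -0.058 and 0.058 m and x of stone_c in the frame of tray between -0.098 and 0.098 m and y of stone_c in the frame of tray between -0.058 and 0.058 m and x of stone_d in the frame of tray between -0.098 and 0.098 m and y of stone_d in the frame of tray between -0.058 and 0.058 m and x of stone_e in the frame of tray between -0.098 and 0.098 m and y of stone_e in the frame of tray between -0.058 and 0.058 m), for 0.2 s.
2. the block leans back on its rear bottom edge against the concrete rest, let go (angle between block's own z axis and vertical between 0.36 and 0.65 rad and height (world z) of heel below 0.012 m and contact force between block and rest above 0.1 N and contact force between the fingers and block below 0.1 N), for 0.3 s.
3. while it leans, the blade's tip is under it, past the middle of its foot (angle between block's own z axis and vertical between 0.36 and 0.65 rad and height (world z) of heel below 0.012 m and x of blade_tip in the frame of block between 0.004 and 0.045 m and y of blade_tip in the frame of block between -0.035 and 0.035 m), for 0.2 s.
4. the block stands upright, flat on the blade (angle between block's own z axis and vertical below 0.06 rad and height (world z) of heel between 0.0012 and 0.008 m and contact force between block and lifter above 2 N and x of blade_tip in the frame of block between 0.003 and 0.06 m and y of blade_tip in the frame of block between -0.035 and 0.035 m), for 0.3 s.
At the end, for the whole second after the job is handed in: Block at rest, upright (0.06 rad), flat on the blade, whose tip is 3 mm or more past the middle of its foot and within 35 mm of its middle sideways; the block's centre within 70 mm (mat x) and 62 mm (mat y) of the mat's centre; all stones present in the tray (all of step 1 and all of step 4 and x of block in the frame of mat between -0.07 and 0.07 m and y of block in the frame of mat between -0.062 and 0.062 m and linear speed of each of block, lifter below 0.02 m/s); the robot touches nothing.
It fails at once if the block is lifted or tipped forward: its rear bottom edge more than 20 mm above the bench (height (world z) of heel above 0.02 m).
It fails at once if the block falls over (tilt over 0.75 rad) (angle between block's own z axis and vertical above 0.75 rad).
It fails at once if the cup, the bottle or the little bowl is moved more than 30 mm (distance of any of cup, bottle, dish from where it was at the start of the episode above 0.03 m).
Of stone_a, stone_b, stone_c, stone_d, stone_e only 3 to 5 are there at a start; the rules pass over those that are not, and their reading is None.
At some moment in a run one of stone_c, stone_d, stone_e may be knocked a few centimetres aside while the robot is not near it.
Once in a run the grip may slacken for a moment while it holds something.
It also fails if it takes over 210 s, if anything falls off the work surface, if the arm or the gripper's body presses on something with over 40 N, if the wrist force passes 120 N, or if a joint passes its speed limit or range.

### The arm

A 6-joint arm with a two-finger parallel gripper is mounted at the origin on the work surface. World frame = base frame: x ahead of the robot, y to its left, z up, the work surface at z = 0. Lengths are in m, angles in rad, forces in N, time in s.
With the tool pointing down it reaches from about 0.25 to 0.775 m from the base axis. Payload 8.9 kg.
Tool frame: the origin (TCP) lies on the centre line of the jaws, within the pads' length; the fingertips stand 11 mm ahead of it and the grasp point (between the pads) lies 8 mm behind it; z points along the fingers, y is the line along which they close (so a half turn about z gives the same grasp; the last joint's range is limited). The gripper opens to 85 mm and grips with 20 to 120 N. Pads are 22 mm wide; open, the fingers measure 114 mm over their backs; the gripper's body (76 mm by 85 mm) begins 54 mm behind the grasp point. The pads swing forward as they close: fully open they stand 13 mm farther back than shut.
Start: joints at [1.096, 0.291, -0.153, 1.127, 0, 1.431], TCP at [0.173, 0.496, 0.242] pointing down, gripper open.
Joint ranges: [-2.52, 2.52], [-0.91, 1.74], [-1.3, 1.37], [-1.96, 2.02], [-1.52, 1.47], [-3.14, 3.14]. Speed limits (rad/s): [2.22, 2.22, 2.79, 3.14, 3.14, 3.14].

### API

Orientations are given as a unit quaternion [x, y, z, w].
In Python, from bench import r, cams gives the robot as it stands.
- The arm moves only by the tool send_rows, never from a script. Its argument "moves" is a list of rows, each a list of 3 entries, a list of its own where there are three numbers: the turn, a rotation vector about the tool's x, y, z each as a share of pi rad, from -1 to 1, then the shift along the tool's x, y, z each as a share of 0.1 m, from -1 to 1, then the closure, from -1 (fully open) to 1 (shut), so that 0 is half open. In form: [[[wx, wy, wz], [x, y, z], fingers], ...]. A call has 1 to 12 rows; each row shifts and turns the commanded pose from where the row before left it, along the tool's axes as they then stand; what a row does not reach is not made up. A row lasts 1/12 s, in which the tool goes at most 41.7 mm and 7.16 degrees, less where a joint would pass 70% of its speed; a pose out of reach is approached as far as the arm can. A call with a number of a shift or a turn outside -1 to 1 is refused whole. A call with a gripper value outside its range is refused whole. The fingers move at their own pace and stop on an object; the grip force is fixed at half the most. Time passes only in rows, so rows that do not move let the fingers close. It gives the time, the measured TCP pose, the force, the opening and the grip force at its end, in the units of the state.
- r.get_obs(): the state, without advancing time (a new reading comes with each control period).
- cams.get_image(name): name is "scene" or "top" or "wrist"; returns a dict with "color" (400x640x3 uint8, red, green, blue), "depth" (400x640 float32, m along the optical axis (not along the pixel's ray), 0 where there is no reading), "fx", "fy", "cx", "cy" (pixels), "xyz" and "rotation" of the camera in the world. Camera axes: x right, y up, looking along -z (the intrinsics and any distortion apply to the point x, -y, -z); pixel columns grow to the right and rows downward; lengths in m; the calibration is good to about 2 mm. A picture is of the moment at which its call begins.
- r.job_done(): hands the job in; it is judged then, once.
The state is a dict: "t": time; "joints": joint angles; "qd": joint speeds; "joint_efforts": joint torques, N m; "ee_pos": TCP position; "tcp_rot": TCP orientation; "contact_force": force on the tool from outside, world axes, zero at the start; "wrist_torque": the same for the moment, N m; "finger_gap": finger opening in m; "grip_force": force on a finger pad.
Only numpy, scipy, OpenCV 4.12 (cv2) and the standard library are available. Lean on these libraries where they do the work, as an engineer would, in place of code of your own. Each camera call takes 0.05 s, during which the arm holds its last target. There are 200 camera calls.

## Working session

There is one attempt and no reset: what is moved stays moved. The work goes in short steps, Python scripts to look and compute and a tool call to move; the robot and the scene stay as the last step left them, time stands still between calls to the robot, and variables do not carry over. Pictures are saved under pics/ and viewed, at most 14 in all, crops included, and the job is handed in when it is done.

Besides the shell and the picture viewer there is one more tool, called after "Request:" as name([rows], argument=value, ...), one row to a line, values as JSON. send_rows: Moves the arm, as the interface text tells. Shift numbers are shares of 0.1 m and turn numbers shares of pi rad, none past 1 either way. Its arguments: {"type":"object","properties":{"moves":{"type":"array","items":{"type":"array"}}},"required":["moves"]}

```bash
ls; mkdir -p pics; cat > h.py <<'E'
import numpy as np, cv2
from scipy.spatial.transform import Rotation as R
from bench import r, cams
def snap(n,f):
    im=cams.get_image(n); cv2.imwrite('pics/'+f+'.png',im['color'][:,:,::-1])
    np.savez('pics/'+f+'.npz',**{k:np.array(v) for k,v in im.items()}); return im
def load(f): return dict(np.load('pics/'+f+'.npz'))
def rotm(im):
    q=np.array(im['rotation']); return q if q.shape==(3,3) else R.from_quat(q).as_matrix()
def cloud(im):
    d=im['depth']; v,u=np.mgrid[:d.shape[0],:d.shape[1]]
    p=np.stack([(u-im['cx'])/im['fx']*d,-(v-im['cy'])/im['fy']*d,-d],-1)
    w=p@rotm(im).T+np.array(im['xyz']); w[d==0]=np.nan; return w
def pix(im,u,v,z):
    d=rotm(im)@np.array([(u-im['cx'])/im['fx'],-(v-im['cy'])/im['fy'],-1]); o=np.array(im['xyz'])
    return o+d*(z-o[2])/d[2]
E
python3 - <<'E'
from h import *
for n in('scene','top'):
    im=snap(n,n+'0'); print({k:im[k] for k in im if k not in('color','depth')})
print(r.get_obs())
E
```

```text
pics
{'fx': 434.68268066342546, 'fy': 434.68268066342546, 'cx': 312.3798056534709, 'cy': 201.26187669641436, 'xyz': array([1.14737829, 0.28432769, 1.20149739]), 'rotation': array([0.14312915, 0.21009255, 0.81373737, 0.52269174])}
{'fx': 375.5285941409241, 'fy': 375.5285941409241, 'cx': 320.12792892906634, 'cy': 192.1532094673136, 'xyz': array([0.44965047, 0.04571067, 0.98396058]), 'rotation': array([-0.04803592,  0.06673731,  0.71374807, -0.69555904])}
{'t': 0.1, 'joints': array([ 1.09568928e+00,  2.91196900e-01, -1.54021945e-01,  1.12668057e+00,
        7.46296491e-06,  1.43148393e+00]), 'qd': array([-0.0004434 , -0.0011899 ,  0.00220338, -0.00038617, -0.00018361,
        0.00075564]), 'joint_efforts': array([ 2.04003692e-03, -5.37978709e+01,  3.31917429e+01,  9.43543069e-03,
       -5.56948066e-05, -2.20353928e-05]), 'ee_pos': array([0.17283399, 0.49535903, 0.24181455]), 'tcp_rot': array([ 1.67109590e-01,  9.85938173e-01, -5.24593049e-04, -1.70343830e-04]), 'contact_force': array([-0.293613  ,  0.73525903, -0.10431982]), 'wrist_torque': array([-0.00496845,  0.01262482,  0.02506152]), 'grip_force': 0.0, 'finger_gap': 0.08534039955772962}
```

View pics/top0.png

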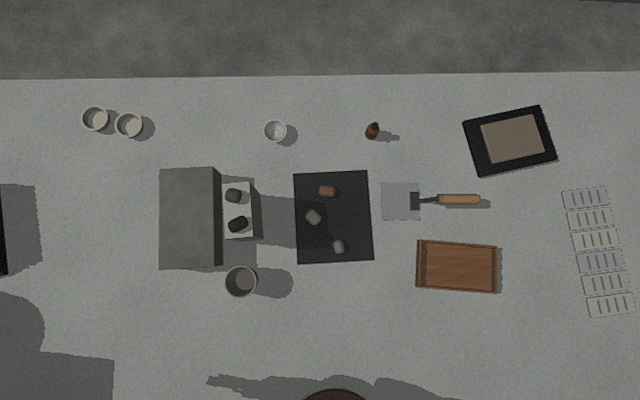

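View pics/scene0.png

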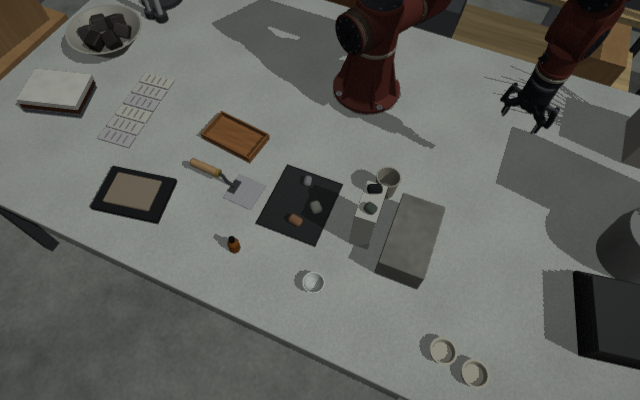

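The top view shows world +x up and -y to the right. The rest is at (190,218), with the block in front of it at (238,210) carrying stones b (234,196) and a (238,225). On the mat are c (327,191), d or e (313,217) and (338,246). The lifter blade is at (400,201) with its handle at (460,199), the tray is at (456,266) and the cup at (241,281).

```bash
cat >> h.py <<'E'
def rect(w,box,zlo,zhi,minA=20):
    u0,v0,u1,v1=box; s=w[v0:v1,u0:u1].reshape(-1,3); s=s[(s[:,2]>zlo)&(s[:,2]<zhi)]
    if len(s)<minA: return None
    (c,wh,a)=cv2.minAreaRect((s[:,:2]*1000).astype(np.float32)); return np.round(c,1),np.round(wh,1),round(a,1),np.round(np.median(s[:,2])*1000,1),len(s)
E
python3 - <<'E'
from h import *
im=load('top0'); w=cloud(im)
for n,b,lo,hi in [('rest',(150,155,225,280),.08,.1),('block',(215,170,262,245),.17,.19),('b',(222,185,248,205),.19,.22),('a',(222,212,252,236),.19,.22),
 ('c',(315,180,342,200),.012,.04),('m1',(300,205,325,228),.012,.04),('m2',(327,236,350,258),.012,.04),('handle',(436,188,485,210),.045,.07),('tray',(410,232,505,298),.02,.04),('cup',(220,262,262,300),.05,.1),('bottle',(360,118,382,142),.05,.1),('dish',(260,118,290,145),.015,.05)]:
    print(n,rect(w,b,lo,hi))
for n,ps in dict(mat=[(293,174),(367,170),(374,259),(299,264)],blade=[(382,183),(419,182),(420,220),(381,219)]).items():
    P=np.array([pix(im,*p,0.0)[:2] for p in ps])*1000; print(n,P.round(0).tolist(),P.mean(0).round(1))
print('bench z',np.nanmedian(w[290:330,350:400,2]))
b=cv2.resize(im['color'][160:300,210:510,::-1],None,fx=2.66,fy=2.66,interpolation=cv2.INTER_CUBIC); cv2.imwrite('pics/crop0.png',np.clip(b*1.6,0,255).astype('uint8'))
E
```

```text
rest (array([544.9, 338.4]), array([240.3, 131.1]), 2.1, np.float64(89.9), 5629)
block (array([547.7, 201.4]), array([120.4,  60.7]), 4.0, np.float64(179.7), 1145)
b (array([576.5, 206.9]), array([33.3, 29.7]), 78.2, np.float64(199.9), 201)
a (array([515. , 196.8]), array([26.6, 41.4]), 25.5, np.float64(200.8), 250)
c (array([ 6.111e+02, -4.000e-01]), array([43.4, 29.7]), 82.4, np.float64(22.0), 175)
m1 (array([543.5,  39. ]), array([38.4, 31.1]), 44.6, np.float64(22.1), 175)
m2 (array([466.3, -26.5]), array([34.3, 24.6]), 10.0, np.float64(20.0), 123)
handle (array([ 576.9, -330.1]), array([111.8,  25.9]), 88.3, np.float64(55.3), 453)
tray (array([ 408.2, -325.4]), array([202.1, 120. ]), 83.6, np.float64(27.1), 694)
cup (array([390. , 211.5]), array([74.9, 72.9]), 87.2, np.float64(81.0), 357)
bottle (array([ 765.1, -124. ]), array([25.9, 19.6]), 56.1, np.float64(64.7), 85)
dish (array([774.3, 134.1]), array([61.2, 60.4]), 88.6, np.float64(26.1), 240)
mat [[662.0, 88.0], [668.0, -110.0], [432.0, -117.0], [425.0, 77.0]] [546.6 -15.6]
blade [[632.0, -149.0], [632.0, -249.0], [530.0, -244.0], [535.0, -141.0]] [ 582.1 -195.9]
bench z -0.0002671234573839443
```

View pics/crop0.png

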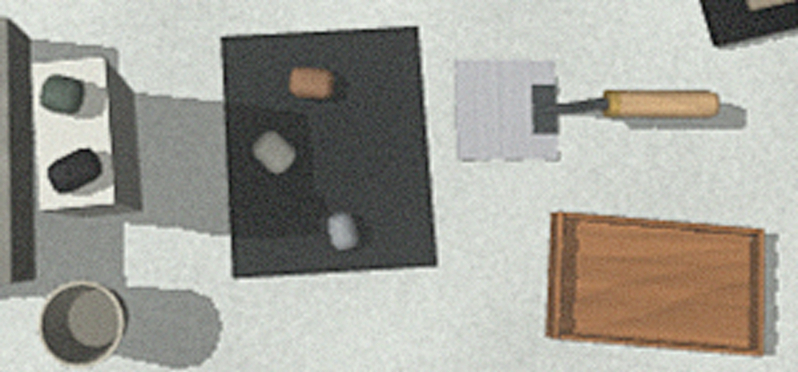

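The depth fits agree with the stated sizes, and all five stones are present. I'll write a small planner that converts targets into row numbers, then begin with stone a.

```bash
cat >> h.py <<'E'
def plan(legs, P=None, Rm=None):
    """legs: (x,y,z mm, yaw deg of tool y or None, tilt deg about world x, step mm). prints turn rows then shift rows in tool axes"""
    o=r.get_obs(); P=np.array(o['ee_pos'] if P is None else P); Rm=R.from_quat(o['tcp_rot']) if Rm is None else Rm
    for x,y,z,yaw,tilt,step in legs:
        if yaw is not None:
            c,s=np.cos(np.radians(yaw)),np.sin(np.radians(yaw)); Y=np.array([c,s,0]); Z=np.array([0,0,-1.])
            T=R.from_matrix(np.stack([np.cross(Y,Z),Y,Z],1)); T2=T*R.from_euler('z',180,degrees=True)
            T=min((T,T2),key=lambda q:(Rm.inv()*q).magnitude())
            T=R.from_euler('x',tilt,degrees=True)*T
            v=(Rm.inv()*T).as_rotvec()/np.pi; n=int(np.ceil(np.linalg.norm(v)/.038)) 
            if n: print('turn x%d'%n,np.round(v/n,4).tolist())
            Rm=T
        t=np.array([x,y,z])/1000; d=Rm.inv().apply(t-P)/.1; n=max(1,int(np.ceil(np.linalg.norm(t-P)*1000/step)))
        print('shift x%d'%n,np.round(d/n,3).tolist()); P=t
    return P,Rm
E
python3 - <<'E'
from h import *
plan([(515,197,250,115.5,0,38),(515,197,192,None,0,20)])
E
```

```text
turn x7 [-0.0, -0.0, -0.0355]
shift x12 [-0.15, -0.347, -0.007]
shift x3 [0.0, 0.0, 0.193]
```

Request:
send_rows([
  [[0,0,-0.0355],[0,0,0],-1],
  [[0,0,-0.0355],[0,0,0],-1],
  [[0,0,-0.0355],[0,0,0],-1],
  [[0,0,-0.0355],[0,0,0],-1],
  [[0,0,-0.0355],[0,0,0],-1],
  [[0,0,-0.0355],[0,0,0],-1],
  [[0,0,-0.0355],[0,0,0],-1],
])

```text
t: 0.68
ee_pos: [0.1729, 0.4955, 0.242]
tcp_rot: [-0.223, 0.975, -0.0, -0.0]
contact_force: [0.2, -0.2, -0.1]
finger_gap: 0.0855
grip_force: 0.0
```

Request:
send_rows([
  [[0,0,0],[-0.15,-0.347,-0.007],-1],
  [[0,0,0],[-0.15,-0.347,-0.007],-1],
  [[0,0,0],[-0.15,-0.347,-0.007],-1],
  [[0,0,0],[-0.15,-0.347,-0.007],-1],
  [[0,0,0],[-0.15,-0.347,-0.007],-1],
  [[0,0,0],[-0.15,-0.347,-0.007],-1],
  [[0,0,0],[-0.15,-0.347,-0.007],-1],
  [[0,0,0],[-0.15,-0.347,-0.007],-1],
  [[0,0,0],[-0.15,-0.347,-0.007],-1],
  [[0,0,0],[-0.15,-0.347,-0.007],-1],
  [[0,0,0],[-0.15,-0.347,-0.007],-1],
  [[0,0,0],[-0.15,-0.347,-0.007],-1],
])

```text
t: 1.68
ee_pos: [0.5156, 0.1957, 0.2505]
tcp_rot: [-0.221, 0.975, 0.0, -0.0]
contact_force: [-0.2, 0.5, 0.2]
finger_gap: 0.0855
grip_force: 0.0
```

Request:
send_rows([
  [[0,0,0],[0,0,0],-1],
  [[0,0,0],[0,0,0],-1],
])

```text
t: 1.85
ee_pos: [0.5157, 0.1957, 0.25]
tcp_rot: [-0.219, 0.976, -0.0, -0.0]
contact_force: [-1.0, 0.0, 0.2]
finger_gap: 0.0854
grip_force: 0.0
```

Request:
send_rows([
  [[0,0,0],[0,0,0.25],-1],
  [[0,0,0],[0,0,0.2],-1],
  [[0,0,0],[0,0,0.13],-1],
  [[0,0,0],[0,0,0],0.2],
  [[0,0,0],[0,0,0],1],
  [[0,0,0],[0,0,0],1],
  [[0,0,0],[0,0,0],1],
  [[0,0,0],[0,0,0],1],
  [[0,0,0],[0,0,0],1],
])

```text
t: 2.6
ee_pos: [0.5154, 0.1977, 0.1942]
tcp_rot: [-0.221, 0.975, 0.0, 0.001]
contact_force: [-1.7, 0.1, 6.4]
finger_gap: 0.0408
grip_force: 61.5
```

Request:
send_rows([
  [[0,0,0],[0,0,-0.1],1],
  [[0,0,0],[0,0,-0.2],1],
  [[0,0,0],[0,0,-0.3],1],
])

```text
t: 2.85
ee_pos: [0.5133, 0.197, 0.2523]
tcp_rot: [-0.221, 0.975, -0.0, -0.002]
contact_force: [0.9, 0.6, -0.4]
finger_gap: 0.0408
grip_force: 60.6
```

```bash
python3 - <<'E'
from h import *
P,Rm=plan([(388,-275,120,90,0,38),(388,-275,45,None,0,20),(388,-275,200,None,0,35),(576.5,207,250,78,0,38)])
w=cloud(snap('top','t1'));print(rect(w,(222,185,248,205),.19,.22))
E
```

```text
turn x4 [-0.0, -0.0003, 0.0354]
shift x14 [0.09, -0.337, 0.095]
shift x4 [0.0, 0.0, 0.187]
shift x5 [0.0, 0.0, -0.31]
turn x2 [0.0, 0.0, 0.0333]
shift x14 [-0.06, 0.365, -0.036]
(array([580.3, 204. ]), array([35.3, 23. ]), 48.2, np.float64(200.3), 151)
```

Request:
send_rows([
  [[0,0,0.0354],[0,0,0],1],
  [[0,0,0.0354],[0,0,0],1],
  [[0,0,0.0354],[0,0,0],1],
  [[0,0,0.0354],[0,0,0],1],
])

```text
t: 3.23
ee_pos: [0.5149, 0.1973, 0.2537]
tcp_rot: [0.003, 1.0, 0.0, 0.001]
contact_force: [-0.4, -0.1, -0.7]
finger_gap: 0.041
grip_force: 60.6
```

Request:
send_rows([
  [[0,0,0],[0.09,-0.337,0],1],
  [[0,0,0],[0.09,-0.337,0],1],
  [[0,0,0],[0.09,-0.337,0.1],1],
  [[0,0,0],[0.09,-0.337,0.1],1],
  [[0,0,0],[0.09,-0.337,0.1],1],
  [[0,0,0],[0.09,-0.337,0.1],1],
  [[0,0,0],[0.09,-0.337,0.1],1],
  [[0,0,0],[0.09,-0.337,0.1],1],
  [[0,0,0],[0.09,-0.337,0.1],1],
  [[0,0,0],[0.09,-0.337,0.1],1],
  [[0,0,0],[0.09,-0.337,0.1],1],
  [[0,0,0],[0.09,-0.337,0.1],1],
])

```text
t: 4.23
ee_pos: [0.4064, -0.209, 0.1533]
tcp_rot: [-0.0, 1.0, -0.0, 0.001]
contact_force: [0.3, 0.4, 0.3]
finger_gap: 0.0405
grip_force: 60.8
```

Request:
send_rows([
  [[0,0,0],[0.09,-0.337,0.17],1],
  [[0,0,0],[0.09,-0.337,0.15],1],
  [[0,0,0],[0,0,0.2],1],
  [[0,0,0],[0,0,0.2],1],
  [[0,0,0],[0,0,0.2],1],
  [[0,0,0],[0,0,0.15],1],
  [[0,0,0],[0,0,0],1],
  [[0,0,0],[0,0,0],1],
])

```text
t: 4.9
ee_pos: [0.3887, -0.2745, 0.046]
tcp_rot: [-0.0, 1.0, 0.0, -0.0]
contact_force: [0.0, 0.0, 0.0]
finger_gap: 0.0407
grip_force: 60.9
```

Request:
send_rows([
  [[0,0,0],[0,0,0],0],
  [[0,0,0],[0,0,0],-0.3],
  [[0,0,0],[0,0,0],-0.6],
  [[0,0,0],[0,0,-0.3],-1],
  [[0,0,0],[0,0,-0.35],-1],
  [[0,0,0],[0,0,-0.35],-1],
  [[0,0,0],[0,0,-0.35],-1],
  [[0,0,0],[0,0,-0.2],-1],
  [[0,0,0.0333],[0,0,0],-1],
  [[0,0,0.0333],[0,0,0],-1],
])

```text
t: 5.73
ee_pos: [0.3897, -0.2754, 0.2032]
tcp_rot: [0.107, 0.994, -0.001, 0.002]
contact_force: [0.2, 1.0, -0.8]
finger_gap: 0.0853
grip_force: 0.0
```

Request:
send_rows([
  [[0,0,0],[-0.06,0.365,-0.06],-1],
  [[0,0,0],[-0.06,0.365,-0.06],-1],
  [[0,0,0],[-0.06,0.365,-0.06],-1],
  [[0,0,0],[-0.06,0.365,-0.06],-1],
  [[0,0,0],[-0.06,0.365,-0.06],-1],
  [[0,0,0],[-0.06,0.365,-0.06],-1],
  [[0,0,0],[-0.06,0.365,-0.06],-1],
  [[0,0,0],[-0.06,0.365,-0.06],-1],
  [[0,0,0],[-0.06,0.365,0],-1],
  [[0,0,0],[-0.06,0.365,0],-1],
  [[0,0,0],[-0.06,0.365,0],-1],
  [[0,0,0],[-0.06,0.365,0],-1],
])

```text
t: 6.73
ee_pos: [0.5505, 0.141, 0.2497]
tcp_rot: [0.104, 0.995, 0.0, 0.001]
contact_force: [1.9, -0.5, 0.0]
finger_gap: 0.0851
grip_force: 0.0
```

Request:
send_rows([
  [[0,0,0],[-0.06,0.365,0],-1],
  [[0,0,0],[-0.06,0.365,0],-1],
  [[0,0,0],[0,0,0],-1],
  [[0,0,0],[0,0,0],-1],
])

```text
t: 7.07
ee_pos: [0.577, 0.2096, 0.2488]
tcp_rot: [0.103, 0.995, 0.0, 0.0]
contact_force: [-0.4, -0.7, -0.1]
finger_gap: 0.0857
grip_force: 0.0
```

```bash
python3 - <<'E'
from h import *
im=snap('wrist','w1'); w=cloud(im); s=w.reshape(-1,3)
m=(abs(s[:,0]-.577)<.035)&(abs(s[:,1]-.204)<.03)&(s[:,2]>.188)&(s[:,2]<.21); s=s[m]; print(len(s),cv2.minAreaRect((s[:,:2]*1000).astype(np.float32)),np.median(s[:,2]))
print(r.get_obs()['ee_pos'])
E
```

```text
1710 ((575.6204223632812, 209.5964813232422), (34.02068328857422, 27.779882431030273), 75.95054626464844) 0.1987466948853787
[0.57675477 0.20832521 0.24889864]
```

Request:
send_rows([
  [[0,0,0],[0,0,0.25],-1],
  [[0,0,0],[0,0,0.2],-1],
  [[0,0,0],[0,0,0.09],-1],
  [[0,0,0],[0,0,0],0.2],
  [[0,0,0],[0,0,0],1],
  [[0,0,0],[0,0,0],1],
  [[0,0,0],[0,0,0],1],
  [[0,0,0],[0,0,0],1],
  [[0,0,0],[0,0,0],1],
  [[0,0,0],[0,0,0],1],
])

```text
t: 7.95
ee_pos: [0.578, 0.208, 0.1964]
tcp_rot: [0.104, 0.995, 0.0, 0.001]
contact_force: [-0.4, -0.5, 7.1]
finger_gap: 0.0326
grip_force: 60.0
```

Request:
send_rows([
  [[0,0,0],[0,0,-0.1],1],
  [[0,0,0],[0,0,-0.2],1],
  [[0,0,0],[0,0,-0.3],1],
  [[0,0,-0.0333],[0,0,0],1],
  [[0,0,-0.0333],[0,0,0],1],
])

```text
t: 8.37
ee_pos: [0.5781, 0.2082, 0.2577]
tcp_rot: [-0.002, 1.0, 0.0, 0.002]
contact_force: [-0.2, 0.9, -0.8]
finger_gap: 0.0326
grip_force: 59.3
```

```bash
python3 - <<'E'
from h import *
P,Rm=plan([(430,-275,120,90,0,38),(430,-275,45,None,0,20),(430,-275,120,None,0,35),(611,0,70,82.4,0,38)])
E
```

```text
turn x1 [0.0003, 0.0013, 0.0015]
shift x14 [0.106, -0.345, 0.098]
shift x4 [0.0, 0.0, 0.187]
shift x3 [0.0, 0.0, -0.25]
turn x2 [0.0, 0.0, 0.0211]
shift x9 [-0.159, 0.329, 0.056]
```

Request:
send_rows([
  [[0,0,0],[0.106,-0.345,0],1],
  [[0,0,0],[0.106,-0.345,0],1],
  [[0,0,0],[0.106,-0.345,0.1],1],
  [[0,0,0],[0.106,-0.345,0.1],1],
  [[0,0,0],[0.106,-0.345,0.1],1],
  [[0,0,0],[0.106,-0.345,0.1],1],
  [[0,0,0],[0.106,-0.345,0.1],1],
  [[0,0,0],[0.106,-0.345,0.1],1],
  [[0,0,0],[0.106,-0.345,0.1],1],
  [[0,0,0],[0.106,-0.345,0.1],1],
  [[0,0,0],[0.106,-0.345,0.1],1],
  [[0,0,0],[0.106,-0.345,0.1],1],
])

```text
t: 9.37
ee_pos: [0.4494, -0.2079, 0.1553]
tcp_rot: [-0.0, 1.0, -0.0, 0.0]
contact_force: [1.4, 0.6, -0.4]
finger_gap: 0.0325
grip_force: 59.3
```

Request:
send_rows([
  [[0,0,0],[0.106,-0.345,0.2],1],
  [[0,0,0],[0.106,-0.345,0.18],1],
  [[0,0,0],[0,0,0.2],1],
  [[0,0,0],[0,0,0.2],1],
  [[0,0,0],[0,0,0.2],1],
  [[0,0,0],[0,0,0.15],1],
  [[0,0,0],[0,0,0],1],
  [[0,0,0],[0,0,0],0.2],
  [[0,0,0],[0,0,0],0],
  [[0,0,0],[0,0,0],-0.5],
  [[0,0,0],[0,0,-0.3],-1],
  [[0,0,0],[0,0,-0.35],-1],
])

```text
t: 10.37
ee_pos: [0.4276, -0.2741, 0.1068]
tcp_rot: [-0.0, 1.0, 0.001, -0.001]
contact_force: [1.5, -1.1, 0.1]
finger_gap: 0.0769
grip_force: 0.0
```

```bash
python3 - <<'E'
from h import *
w=cloud(snap('top','t2'))
for n,b in [('c',(312,178,345,203)),('m1',(298,203,326,230)),('m2',(327,234,352,262)),('tray',(422,246,492,288))]: print(n,rect(w,b,.012,.06))
print(r.get_obs()['ee_pos'],r.get_obs()['finger_gap'])
E
```

```text
c (array([ 6.111e+02, -3.000e-01]), array([43.2, 30.2]), 82.5, np.float64(22.3), 176)
m1 (array([543.8,  38.3]), array([39.3, 31.6]), 50.1, np.float64(21.4), 172)
m2 (array([466.3, -26.5]), array([25.6, 33. ]), 88.5, np.float64(19.9), 125)
tray (array([ 401. , -263.5]), array([62.4, 86.6]), 85.0, np.float64(26.5), 230)
[ 0.43096258 -0.27690796  0.11425207] 0.08360901607076716
```

Request:
send_rows([
  [[0,0,0.0211],[0,0,0],-1],
  [[0,0,0.0211],[0,0,0],-1],
  [[0,0,0],[-0.159,0.329,0.05],-1],
  [[0,0,0],[-0.159,0.329,0.05],-1],
  [[0,0,0],[-0.159,0.329,0.05],-1],
  [[0,0,0],[-0.159,0.329,0.05],-1],
  [[0,0,0],[-0.159,0.329,0.05],-1],
  [[0,0,0],[-0.159,0.329,0.05],-1],
  [[0,0,0],[-0.159,0.329,0.05],-1],
  [[0,0,0],[-0.159,0.329,0.05],-1],
  [[0,0,0],[-0.159,0.329,0.05],-1],
  [[0,0,0],[0,0,0],-1],
])

```text
t: 11.42
ee_pos: [0.6129, 0.0047, 0.0623]
tcp_rot: [0.064, 0.998, 0.001, 0.002]
contact_force: [-1.3, 0.3, 0.1]
finger_gap: 0.0855
grip_force: 0.0
```

Request:
send_rows([
  [[0,0,0],[0,0,0.25],-1],
  [[0,0,0],[0,0,0.2],-1],
  [[0,0,0],[0,0,0.08],-1],
  [[0,0,0],[0,0,0],0.2],
  [[0,0,0],[0,0,0],1],
  [[0,0,0],[0,0,0],1],
  [[0,0,0],[0,0,0],1],
  [[0,0,0],[0,0,0],1],
  [[0,0,0],[0,0,0],1],
])

```text
t: 12.17
ee_pos: [0.6109, -0.0008, 0.0105]
tcp_rot: [0.066, 0.998, -0.0, 0.001]
contact_force: [-1.4, -0.1, 6.7]
finger_gap: 0.043
grip_force: 61.9
```

Request:
send_rows([
  [[0,0,0],[0,0,-0.15],1],
  [[0,0,0],[0,0,-0.3],1],
  [[0,0,0],[0,0,-0.35],1],
])

```text
t: 12.42
ee_pos: [0.6083, -0.0005, 0.0889]
tcp_rot: [0.066, 0.998, 0.0, -0.001]
contact_force: [0.5, -0.4, -0.6]
finger_gap: 0.043
grip_force: 61.1
```

```bash
python3 - <<'E'
from h import *
P,Rm=plan([(388,-375,90,90,0,38),(388,-375,45,None,0,20),(388,-375,90,None,0,35),(544,38.5,70,47,0,38)])
E
```

```text
turn x2 [0.0, -0.0004, -0.0211]
shift x12 [0.184, -0.312, -0.001]
shift x3 [0.0, 0.0, 0.15]
shift x2 [0.0, 0.0, -0.225]
turn x7 [0.0, 0.0, 0.0341]
shift x12 [0.14, 0.341, 0.017]
```

Request:
send_rows([
  [[0,0,-0.0211],[0,0,0],1],
  [[0,0,-0.0211],[0,0,0],1],
  [[0,0,0],[0.184,-0.312,0],1],
  [[0,0,0],[0.184,-0.312,0],1],
  [[0,0,0],[0.184,-0.312,0],1],
  [[0,0,0],[0.184,-0.312,0],1],
  [[0,0,0],[0.184,-0.312,0],1],
  [[0,0,0],[0.184,-0.312,0],1],
  [[0,0,0],[0.184,-0.312,0],1],
  [[0,0,0],[0.184,-0.312,0],1],
  [[0,0,0],[0.184,-0.312,0],1],
  [[0,0,0],[0.184,-0.312,0],1],
])

```text
t: 13.42
ee_pos: [0.4247, -0.3143, 0.0898]
tcp_rot: [0.0, 1.0, -0.001, 0.001]
contact_force: [0.5, -0.3, -1.3]
finger_gap: 0.043
grip_force: 61.1
```

Request:
send_rows([
  [[0,0,0],[0.184,-0.312,0],1],
  [[0,0,0],[0.184,-0.312,0],1],
  [[0,0,0],[0,0,0.15],1],
  [[0,0,0],[0,0,0.15],1],
  [[0,0,0],[0,0,0.15],1],
  [[0,0,0],[0,0,0],1],
  [[0,0,0],[0,0,0],0.1],
  [[0,0,0],[0,0,0],-0.1],
  [[0,0,0],[0,0,0],-0.5],
  [[0,0,0],[0,0,-0.2],-1],
  [[0,0,0],[0,0,-0.25],-1],
])

```text
t: 14.33
ee_pos: [0.3883, -0.374, 0.0887]
tcp_rot: [-0.0, 1.0, 0.001, -0.001]
contact_force: [-0.2, -1.6, 0.6]
finger_gap: 0.0807
grip_force: 0.0
```

```bash
python3 - <<'E'
from h import *
w=cloud(snap('top','t3'))
for n,b in [('c?',(312,178,345,203)),('m1',(298,203,326,230)),('m2',(327,234,352,262))]: print(n,rect(w,b,.012,.06))
P,Rm=plan([(544,38.5,70,47,0,38)])
E
```

```text
c? None
m1 (array([543.5,  39.3]), array([38.6, 31.3]), 42.9, np.float64(21.9), 173)
m2 (array([466.3, -26.6]), array([26., 33.]), 88.6, np.float64(20.0), 125)
turn x7 [-0.0001, 0.0002, 0.0342]
shift x12 [0.142, 0.34, 0.02]
```

Request:
send_rows([
  [[0,0,0.0342],[0,0,0],-1],
  [[0,0,0.0342],[0,0,0],-1],
  [[0,0,0.0342],[0,0,0],-1],
  [[0,0,0.0342],[0,0,0],-1],
  [[0,0,0.0342],[0,0,0],-1],
  [[0,0,0.0342],[0,0,0],-1],
  [[0,0,0.0342],[0,0,0],-1],
])

```text
t: 14.97
ee_pos: [0.3893, -0.3753, 0.0897]
tcp_rot: [0.37, 0.929, -0.0, 0.001]
contact_force: [0.1, -0.6, 0.4]
finger_gap: 0.0855
grip_force: 0.0
```

Request:
send_rows([
  [[0,0,0],[0.142,0.34,0.02],-1],
  [[0,0,0],[0.142,0.34,0.02],-1],
  [[0,0,0],[0.142,0.34,0.02],-1],
  [[0,0,0],[0.142,0.34,0.02],-1],
  [[0,0,0],[0.142,0.34,0.02],-1],
  [[0,0,0],[0.142,0.34,0.02],-1],
  [[0,0,0],[0.142,0.34,0.02],-1],
  [[0,0,0],[0.142,0.34,0.02],-1],
  [[0,0,0],[0.142,0.34,0.02],-1],
  [[0,0,0],[0.142,0.34,0.02],-1],
  [[0,0,0],[0.142,0.34,0.02],-1],
  [[0,0,0],[0.142,0.34,0.02],-1],
])

```text
t: 15.97
ee_pos: [0.5442, 0.0415, 0.0657]
tcp_rot: [0.367, 0.93, 0.0, 0.001]
contact_force: [1.1, -0.3, 0.1]
finger_gap: 0.0852
grip_force: 0.0
```

Request:
send_rows([
  [[0,0,0],[0,0,0],-1],
  [[0,0,0],[0,0,0.25],-1],
  [[0,0,0],[0,0,0.2],-1],
  [[0,0,0],[0,0,0.13],-1],
  [[0,0,0],[0,0,0],0.2],
  [[0,0,0],[0,0,0],1],
  [[0,0,0],[0,0,0],1],
  [[0,0,0],[0,0,0],1],
  [[0,0,0],[0,0,0],1],
  [[0,0,0],[0,0,0],1],
])

```text
t: 16.8
ee_pos: [0.5449, 0.039, 0.0097]
tcp_rot: [0.367, 0.93, 0.0, 0.002]
contact_force: [-4.3, -0.6, 19.3]
finger_gap: 0.039
grip_force: 67.4
```

Request:
send_rows([
  [[0,0,0],[0,0,-0.15],1],
  [[0,0,0],[0,0,-0.3],1],
  [[0,0,0],[0,0,-0.35],1],
])

```text
t: 17.05
ee_pos: [0.5422, 0.0393, 0.0877]
tcp_rot: [0.367, 0.93, -0.0, -0.001]
contact_force: [1.5, -0.2, -0.3]
finger_gap: 0.039
grip_force: 60.6
```

```bash
python3 - <<'E'
from h import *
P,Rm=plan([(430,-375,90,90,0,38),(430,-375,45,None,0,20),(430,-375,90,None,0,35),(466.3,-26.5,65,94,0,38)])
E
```

```text
turn x7 [-0.0, -0.0001, -0.0342]
shift x12 [0.093, -0.345, -0.002]
shift x3 [0.0, 0.0, 0.15]
shift x2 [0.0, 0.0, -0.225]
turn x1 [0.0, 0.0, -0.0222]
shift x10 [-0.061, 0.345, 0.025]
```

Request:
send_rows([
  [[0,0,-0.0342],[0,0,0],1],
  [[0,0,-0.0342],[0,0,0],1],
  [[0,0,-0.0342],[0,0,0],1],
  [[0,0,-0.0342],[0,0,0],1],
  [[0,0,-0.0342],[0,0,0],1],
  [[0,0,-0.0342],[0,0,0],1],
  [[0,0,-0.0342],[0,0,0],1],
])

```text
t: 17.63
ee_pos: [0.5438, 0.0393, 0.0882]
tcp_rot: [-0.003, 1.0, -0.0, 0.001]
contact_force: [-0.2, 0.3, -0.5]
finger_gap: 0.0392
grip_force: 60.8
```

Request:
send_rows([
  [[0,0,0],[0.093,-0.345,0],1],
  [[0,0,0],[0.093,-0.345,0],1],
  [[0,0,0],[0.093,-0.345,0],1],
  [[0,0,0],[0.093,-0.345,0],1],
  [[0,0,0],[0.093,-0.345,0],1],
  [[0,0,0],[0.093,-0.345,0],1],
  [[0,0,0],[0.093,-0.345,0],1],
  [[0,0,0],[0.093,-0.345,0],1],
  [[0,0,0],[0.093,-0.345,0],1],
  [[0,0,0],[0.093,-0.345,0],1],
  [[0,0,0],[0.093,-0.345,0],1],
  [[0,0,0],[0.093,-0.345,0],1],
])

```text
t: 18.63
ee_pos: [0.4311, -0.3769, 0.0883]
tcp_rot: [0.0, 1.0, -0.001, 0.001]
contact_force: [0.8, -0.1, -1.1]
finger_gap: 0.0393
grip_force: 60.6
```

Request:
send_rows([
  [[0,0,0],[0,0,0.15],1],
  [[0,0,0],[0,0,0.15],1],
  [[0,0,0],[0,0,0.15],1],
  [[0,0,0],[0,0,0],1],
  [[0,0,0],[0,0,0],0.1],
  [[0,0,0],[0,0,0],-0.1],
  [[0,0,0],[0,0,0],-0.5],
  [[0,0,0],[0,0,-0.2],-1],
  [[0,0,0],[0,0,-0.25],-1],
])

```text
t: 19.38
ee_pos: [0.4309, -0.3737, 0.0867]
tcp_rot: [-0.0, 1.0, 0.001, -0.001]
contact_force: [-0.5, -0.0, -0.3]
finger_gap: 0.0806
grip_force: 0.0
```

```bash
python3 - <<'E'
from h import *
w=cloud(snap('top','t4'))
for n,b in [('mat',(293,172,373,262))]: print(n,rect(w,b,.012,.06))
P,Rm=plan([(466.3,-26.5,65,94,0,38)])
E
```

```text
mat (array([466.3, -26.4]), array([25.9, 33.1]), 88.8, np.float64(19.3), 125)
turn x1 [-0.0014, 0.0011, -0.0221]
shift x10 [-0.057, 0.347, 0.028]
```

Request:
send_rows([
  [[0,0,-0.0221],[0,0,0],-1],
  [[0,0,0],[-0.057,0.347,0.028],-1],
  [[0,0,0],[-0.057,0.347,0.028],-1],
  [[0,0,0],[-0.057,0.347,0.028],-1],
  [[0,0,0],[-0.057,0.347,0.028],-1],
  [[0,0,0],[-0.057,0.347,0.028],-1],
  [[0,0,0],[-0.057,0.347,0.028],-1],
  [[0,0,0],[-0.057,0.347,0.028],-1],
  [[0,0,0],[-0.057,0.347,0.028],-1],
  [[0,0,0],[-0.057,0.347,0.028],-1],
  [[0,0,0],[-0.057,0.347,0.028],-1],
  [[0,0,0],[0,0,0],-1],
])

```text
t: 20.43
ee_pos: [0.4644, -0.0193, 0.0593]
tcp_rot: [-0.037, 0.999, 0.001, 0.0]
contact_force: [0.0, -0.1, -0.1]
finger_gap: 0.0852
grip_force: 0.0
```

Request:
send_rows([
  [[0,0,0],[0,0,0.25],-1],
  [[0,0,0],[0,0,0.17],-1],
  [[0,0,0],[0,0,0.07],-1],
  [[0,0,0],[0,0,0],0.2],
  [[0,0,0],[0,0,0],1],
  [[0,0,0],[0,0,0],1],
  [[0,0,0],[0,0,0],1],
  [[0,0,0],[0,0,0],1],
  [[0,0,0],[0,0,0],1],
  [[0,0,0],[0,0,0],1],
])

```text
t: 21.27
ee_pos: [0.4653, -0.0248, 0.011]
tcp_rot: [-0.035, 0.999, -0.0, 0.001]
contact_force: [-2.2, 0.0, 12.6]
finger_gap: 0.0249
grip_force: 64.4
```

Request:
send_rows([
  [[0,0,0],[0,0,-0.15],1],
  [[0,0,0],[0,0,-0.3],1],
  [[0,0,0],[0,0,-0.35],1],
  [[0,0,0.0221],[0,0,0],1],
])

```text
t: 21.6
ee_pos: [0.4676, -0.0252, 0.0952]
tcp_rot: [-0.0, 1.0, -0.001, 0.004]
contact_force: [2.9, -0.9, 0.6]
finger_gap: 0.0246
grip_force: 59.2
```

```bash
python3 - <<'E'
from h import *
P,Rm=plan([(409,-325,90,90,0,38)])
E
```

```text
turn x1 [-0.0005, 0.0025, 0.0003]
shift x9 [0.065, -0.333, 0.006]
```

Request:
send_rows([
  [[0,0,0],[0.065,-0.333,0],1],
  [[0,0,0],[0.065,-0.333,0],1],
  [[0,0,0],[0.065,-0.333,0],1],
  [[0,0,0],[0.065,-0.333,0],1],
  [[0,0,0],[0.065,-0.333,0],1],
  [[0,0,0],[0.065,-0.333,0],1],
  [[0,0,0],[0.065,-0.333,0],1],
  [[0,0,0],[0.065,-0.333,0],1],
  [[0,0,0],[0.065,-0.333,0],1],
  [[0,0,0],[0,0,0.15],1],
  [[0,0,0],[0,0,0.15],1],
  [[0,0,0],[0,0,0.15],1],
])

```text
t: 22.6
ee_pos: [0.4056, -0.3253, 0.0447]
tcp_rot: [0.001, 1.0, -0.0, 0.0]
contact_force: [-0.1, -0.5, -0.1]
finger_gap: 0.0248
grip_force: 59.3
```

Request:
send_rows([
  [[0,0,0],[0,0,0],1],
  [[0,0,0],[0,0,0],0.4],
  [[0,0,0],[0,0,0],0.2],
  [[0,0,0],[0,0,0],-0.2],
  [[0,0,0],[0,0,-0.3],-0.5],
  [[0,0,0],[0,0,-0.35],-0.8],
  [[0,0,0],[0,0,-0.35],-1],
  [[0,0,0],[0,0,-0.35],-1],
  [[0,0,0],[0,0,-0.35],-1],
  [[0,0,0],[0,0,-0.35],-1],
])

```text
t: 23.43
ee_pos: [0.4058, -0.3239, 0.2528]
tcp_rot: [-0.0, 1.0, -0.001, 0.001]
contact_force: [0.6, -0.6, -1.0]
finger_gap: 0.0853
grip_force: 0.0
```

Request:
send_rows([
  [[0,0,0],[0,0.3,0],-1],
  [[0,0,0],[0,0.35,0],-1],
  [[0,0,0],[0,0.35,0],-1],
  [[0,0,0],[0,0.35,0],-1],
  [[0,0,0],[0,0.3,0],-1],
])

```text
t: 23.85
ee_pos: [0.4055, -0.1572, 0.2507]
tcp_rot: [-0.0, 1.0, -0.0, 0.001]
contact_force: [0.5, 0.3, 0.2]
finger_gap: 0.0855
grip_force: 0.0
```

```bash
python3 - <<'E'
from h import *
im=snap('top','t5'); w=cloud(im)
print(rect(w,(215,165,262,245),.17,.21), rect(w,(150,155,225,280),.08,.1), rect(w,(436,188,485,210),.045,.07))
cv2.imwrite('pics/tray.png',np.clip(cv2.resize(im['color'][230:305,400:520,::-1],None,fx=4,fy=4)*1.5,0,255).astype('uint8'))
print(r.get_obs()['ee_pos'],r.get_obs()['tcp_rot'])
E
```

```text
(array([547.6, 201.2]), array([120.2,  60.1]), 4.2, np.float64(179.9), 1592) (array([544.9, 338.6]), array([240.3, 131.3]), 1.9, np.float64(89.9), 5626) (array([ 576.7, -330.3]), array([112.4,  26.2]), 88.9, np.float64(55.2), 449)
[ 0.40474209 -0.1530768   0.25073916] [-1.05235910e-03  9.99998791e-01  1.08157622e-03  3.73989992e-04]
```

View pics/tray.png

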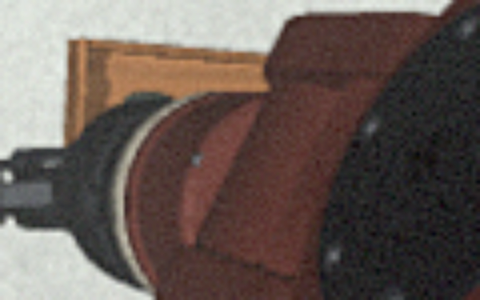

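```bash
python3 - <<'E'
from h import *
P,Rm=plan([(547.6,201.2,250,94.2,0,38),(547.6,201.2,155,None,0,30)])
E
```

```text
turn x1 [0.0007, 0.0003, -0.0227]
shift x11 [-0.153, 0.312, 0.001]
shift x4 [0.0, 0.0, 0.238]
```

Request:
send_rows([
  [[0,0,-0.0227],[0,0,0],-1],
  [[0,0,0],[-0.153,0.312,0],-1],
  [[0,0,0],[-0.153,0.312,0],-1],
  [[0,0,0],[-0.153,0.312,0],-1],
  [[0,0,0],[-0.153,0.312,0],-1],
  [[0,0,0],[-0.153,0.312,0],-1],
  [[0,0,0],[-0.153,0.312,0],-1],
  [[0,0,0],[-0.153,0.312,0],-1],
  [[0,0,0],[-0.153,0.312,0],-1],
  [[0,0,0],[-0.153,0.312,0],-1],
  [[0,0,0],[-0.153,0.312,0],-1],
  [[0,0,0],[-0.153,0.312,0],-1],
])

```text
t: 24.9
ee_pos: [0.5496, 0.1971, 0.2509]
tcp_rot: [-0.036, 0.999, 0.0, 0.001]
contact_force: [0.3, -0.4, 1.1]
finger_gap: 0.0855
grip_force: 0.0
```

Request:
send_rows([
  [[0,0,0],[0,0,0],-1],
  [[0,0,0],[0,0,0],-1],
  [[0,0,0],[0,0,0],-1],
])

```text
t: 25.15
ee_pos: [0.5489, 0.1951, 0.2502]
tcp_rot: [-0.036, 0.999, -0.0, 0.0]
contact_force: [0.4, -0.1, -0.4]
finger_gap: 0.0853
grip_force: 0.0
```

```bash
python3 - <<'E'
from h import *
P,Rm=plan([(547.6,201.2,155,94.2,0,30)])
im=snap('top','t6'); w=cloud(im)
print(rect(w,(424,248,490,286),.015,.06))
cv2.imwrite('pics/tray6.png',np.clip(cv2.resize(im['color'][150:310,220:520,::-1],None,fx=2.6,fy=2.6)*1.5,0,255).astype('uint8'))
E
```

```text
turn x1 [-0.0001, 0.0001, -0.0004]
shift x4 [0.002, 0.015, 0.238]
(array([ 411.1, -325.1]), array([140.8,  70.2]), 89.0, np.float64(26.7), 843)
```

View pics/tray6.png

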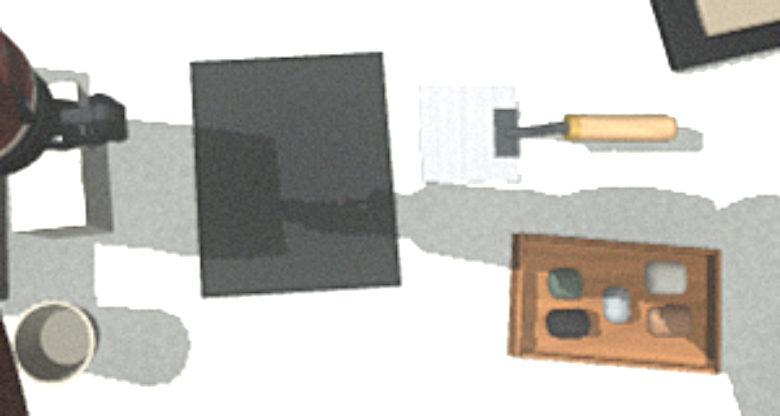

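All five stones are in the tray, between crop pixels (565,282) and (668,320), and the mat is clear. Next I straddle the block's top and tip it about its heel.

Request:
send_rows([
  [[0,0,0],[0,0.06,0],-1],
  [[0,0,0],[0,0,0.2],-1],
  [[0,0,0],[0,0,0.2],-1],
  [[0,0,0],[0,0,0.2],-1],
  [[0,0,0],[0,0,0.2],-1],
  [[0,0,0],[0,0,0.15],-1],
  [[0,0,0],[0,0,0],-0.8],
  [[0,0,0],[0,0,0],-0.65],
  [[0,0,0],[0,0,0],-0.65],
  [[0,0,0],[0,0,0],-0.65],
])

```text
t: 26.03
ee_pos: [0.5496, 0.2012, 0.1562]
tcp_rot: [-0.036, 0.999, 0.0, 0.001]
contact_force: [0.6, -0.1, -0.8]
finger_gap: 0.0706
grip_force: 0.0
```

Request:
send_rows([
  [[0.0111,0,0],[0,0.054,-0.0105],-0.65],
  [[0.0111,0,0],[0,0.054,-0.0105],-0.65],
  [[0.0111,0,0],[0,0.054,-0.0105],-0.65],
  [[0.0111,0,0],[0,0.054,-0.0105],-0.65],
  [[0.0111,0,0],[0,0.054,-0.0105],-0.65],
  [[0,0,0],[0,0,0],-0.65],
])

```text
t: 26.53
ee_pos: [0.5471, 0.2301, 0.1589]
tcp_rot: [-0.036, 0.996, -0.087, 0.004]
contact_force: [0.0, -0.2, 0.5]
finger_gap: 0.0703
grip_force: 0.0
```

```bash
cat >> h.py <<'E'
def blk(f):
    "tilt of block from front-face points seen by scene/top cams"
    o=r.get_obs(); print('tool',np.round(np.array(o['ee_pos'])*1000,1),'tilt',np.round(np.degrees(np.arccos(-R.from_quat(o['tcp_rot']).as_matrix()[2,2])),1))
    out=[]
    for n in ('top','scene'):
        im=snap(n,f+n); w=cloud(im).reshape(-1,3); c=im['color'].reshape(-1,3)
        m=(abs(w[:,0]-.547)<.07)&(w[:,1]>.1)&(w[:,1]<.32)&(w[:,2]>.01)&(w[:,2]<.23); out.append(np.c_[w,c][m])
    p=np.vstack(out); np.save('pics/%s_p.npy'%f,p); return p
E
python3 - <<'E'
from h import *
p=blk('b1')
s=p[(abs(p[:,0]-.547)<.05)]
# profile: for each z band, min y ; for each y band max z
for z in range(15,200,15):
    q=s[abs(s[:,2]*1000-z)<5]; 
    if len(q)>10: print(z,np.round(np.percentile(q[:,1]*1000,[2,10,50,90]),0),len(q))
E
```

```text
tool [547.1 230.1 158.9] tilt 10.0
15 [170. 170. 173. 176.] 47
30 [172. 173. 175. 180.] 54
45 [174. 175. 178. 181.] 58
60 [176. 178. 180. 183.] 55
75 [179. 179. 183. 186.] 59
90 [183. 277. 296. 315.] 736
105 [184. 184. 188. 190.] 60
120 [186. 186. 189. 192.] 54
135 [188. 188. 191. 195.] 53
150 [191. 192. 194. 199.] 46
165 [188. 194. 197. 268.] 69
180 [196. 208. 233. 253.] 900
195 [188. 193. 281. 298.] 41
```

Request:
send_rows([
  [[0.0111,0,0],[0,0.054,-0.0105],-0.65],
  [[0.0111,0,0],[0,0.054,-0.0105],-0.65],
  [[0.0056,0,0],[0,0.027,-0.0052],-0.65],
  [[0.0056,0,0],[0,0.027,-0.0052],-0.65],
  [[0.0056,0,0],[0,0.027,-0.0052],-0.65],
  [[0.0056,0,0],[0,0.027,-0.0052],-0.65],
  [[0.0056,0,0],[0,0.027,-0.0052],-0.65],
  [[0.0056,0,0],[0,0.027,-0.0052],-0.65],
  [[0.0056,0,0],[0,0.027,-0.0052],-0.65],
  [[0.0056,0,0],[0,0.027,-0.0052],-0.65],
  [[0.0056,0,0],[0,0.027,-0.0052],-0.65],
  [[0,0,0],[0,0,0],-0.65],
])

```text
t: 27.63
ee_pos: [0.5439, 0.2647, 0.1543]
tcp_rot: [-0.036, 0.979, -0.2, 0.007]
contact_force: [-0.8, -0.2, 0.2]
finger_gap: 0.0703
grip_force: 0.2
```

Request:
send_rows([
  [[0.0056,0,0],[0,0.027,-0.0052],-0.65],
  [[0.0056,0,0],[0,0.027,-0.0052],-0.65],
  [[0,0,0],[0,0,0],-0.65],
])

```text
t: 27.88
ee_pos: [0.5436, 0.2698, 0.1533]
tcp_rot: [-0.035, 0.975, -0.218, 0.008]
contact_force: [-1.1, -0.5, -0.4]
finger_gap: 0.0707
grip_force: 0.0
```

```bash
cat >> h.py <<'E'
def prof(p):
    s=p[(abs(p[:,0]-.547)<.05)]; q=[]
    for z in range(15,170,10):
        if abs(z-90)<8: continue
        t=s[abs(s[:,2]*1000-z)<5]
        if len(t)>10: q.append((z,np.percentile(t[:,1]*1000,8)))
    q=np.array(q); k=np.polyfit(q[:,0],q[:,1],1); print('tilt',np.degrees(np.arctan(k[0])),'y at z0',k[1],'resid',np.round(q[:,1]-np.polyval(k,q[:,0]),1))
E
python3 - <<'E'
from h import *
prof(blk('b2'))
E
```

```text
tool [543.6 269.8 153.3] tilt 25.2
tilt 24.718045805517146 y at z0 162.0984656692842 resid [ 1.8 -0.6 -0.1 -0.4  0.2 -0.5 -0.6 -0.6 -0.3 -0.  -0.  -0.2  1.5]
```

Request:
send_rows([
  [[0,0,0],[0,0,0],-0.75],
  [[0,0,0],[0,0,0],-0.85],
  [[0,0,0],[0,0,0],-1],
  [[0,0,0],[0,0,0],-1],
  [[0,0,0],[0,0,-0.2],-1],
  [[0,0,0],[0,0,-0.3],-1],
  [[0,0,0],[0,0,-0.3],-1],
  [[0,0,0],[0,0,-0.3],-1],
  [[0,0,0],[0,0,0],-1],
])

```text
t: 28.73
ee_pos: [0.5417, 0.3182, 0.2587]
tcp_rot: [-0.035, 0.976, -0.215, 0.011]
contact_force: [1.3, 1.1, -0.7]
finger_gap: 0.0852
grip_force: 0.0
```

```bash
python3 - <<'E'
from h import *
prof(blk('b3'))
w=cloud(load('b3top')); print(rect(w,(430,180,495,215),.045,.07))
# lifter now; go to grip: axis
im=load('b3top')
plan([(450,100,260,90,0,38),(577,-323,120,1,0,38),(577,-323,45,None,0,20)])
E
```

```text
tool [541.7 318.2 258.7] tilt 24.9
tilt 24.71415724840082 y at z0 162.1248371454396 resid [ 1.8 -0.5 -0.2 -0.4 -0.1 -0.5 -0.7 -0.2 -0.2  0.1 -0.3 -0.3  1.6]
(array([ 576.9, -325.3]), array([120.9,  26.1]), 88.7, np.float64(55.2), 466)
turn x4 [-0.0347, 0.0014, 0.0056]
shift x7 [0.13, -0.309, -0.008]
turn x14 [0.0, 0.0, 0.0353]
shift x13 [-0.327, 0.092, 0.108]
shift x4 [0.0, 0.0, 0.187]
```

```bash
python3 - <<'E'
from h import *
o=r.get_obs(); print(o['joints'].round(3))
for yaw in(-1.4,178.6):
    Y=np.array([np.cos(np.radians(yaw)),np.sin(np.radians(yaw)),0])
Rm=R.from_quat(o['tcp_rot']); M=Rm.as_matrix(); print('yaw now',np.degrees(np.arctan2(M[1,1],M[0,1])))
E
```

```text
[ 0.596  0.702  0.464  1.56  -0.376  0.568]
yaw now 94.07095030164288
```

Request:
send_rows([
  [[-0.0347,0.0014,0.0056],[0,0,-0.1],-1],
  [[-0.0347,0.0014,0.0056],[0,0,0],-1],
  [[-0.0347,0.0014,0.0056],[0,0,0],-1],
  [[-0.0347,0.0014,0.0056],[0,0,0],-1],
  [[0,0,0.0355],[0,0,0],-1],
  [[0,0,0.0355],[0,0,0],-1],
  [[0,0,0.0355],[0,0,0],-1],
  [[0,0,0.0355],[0,0,0],-1],
  [[0,0,0.0355],[0,0,0],-1],
  [[0,0,0.0355],[0,0,0],-1],
  [[0,0,0.0355],[0,0,0],-1],
])

```text
t: 29.75
ee_pos: [0.5397, 0.3189, 0.261]
tcp_rot: [0.384, 0.923, -0.002, -0.001]
contact_force: [-0.4, -0.1, 1.1]
finger_gap: 0.0856
grip_force: 0.0
```

Request:
send_rows([
  [[0,0,0.0355],[0,0,0],-1],
  [[0,0,0.0355],[0,0,0],-1],
  [[0,0,0.0355],[0,0,0],-1],
  [[0,0,0.0355],[0,0,0],-1],
  [[0,0,0.0355],[0,0,0],-1],
  [[0,0,0.0355],[0,0,0],-1],
  [[0,0,0.0355],[0,0,0],-1],
  [[0,0,0],[0,0,0],-1],
  [[0,0,0],[0,0,0],-1],
])

```text
t: 30.5
ee_pos: [0.5399, 0.3192, 0.2614]
tcp_rot: [0.703, 0.711, -0.002, -0.0]
contact_force: [-0.2, -0.2, -0.6]
finger_gap: 0.0854
grip_force: 0.0
```

```bash
python3 - <<'E'
from h import *
plan([(577,-327,200,-1.4,0,37),(577,-327,120,None,0,20),(577,-327,45,None,0,20)])
E
```

```text
turn x1 [-0.0011, 0.0007, 0.0115]
shift x18 [-0.358, 0.029, 0.034]
shift x5 [0.0, 0.0, 0.16]
shift x4 [0.0, 0.0, 0.187]
```

Request:
send_rows([
  [[0,0,0.0115],[0,0,0],-1],
  [[0,0,0],[-0.358,0.029,0],-1],
  [[0,0,0],[-0.358,0.029,0],-1],
  [[0,0,0],[-0.358,0.029,0],-1],
  [[0,0,0],[-0.358,0.029,0],-1],
  [[0,0,0],[-0.358,0.029,0],-1],
  [[0,0,0],[-0.358,0.029,0],-1],
  [[0,0,0],[-0.358,0.029,0],-1],
  [[0,0,0],[-0.358,0.029,0],-1],
  [[0,0,0],[-0.358,0.029,0],-1],
  [[0,0,0],[-0.358,0.029,0],-1],
  [[0,0,0],[-0.358,0.029,0],-1],
])

```text
t: 31.5
ee_pos: [0.5608, -0.0765, 0.2626]
tcp_rot: [0.715, 0.699, -0.001, -0.0]
contact_force: [0.8, 0.3, 0.9]
finger_gap: 0.0853
grip_force: 0.0
```

Request:
send_rows([
  [[0,0,0],[-0.358,0.029,0.1],-1],
  [[0,0,0],[-0.358,0.029,0.1],-1],
  [[0,0,0],[-0.358,0.029,0.1],-1],
  [[0,0,0],[-0.358,0.029,0.1],-1],
  [[0,0,0],[-0.358,0.029,0.1],-1],
  [[0,0,0],[-0.358,0.029,0.1],-1],
  [[0,0,0],[-0.358,0.029,0.1],-1],
  [[0,0,0],[0,0,0.2],-1],
  [[0,0,0],[0,0,0.2],-1],
  [[0,0,0],[0,0,0.1],-1],
  [[0,0,0],[0,0,0],-1],
  [[0,0,0],[0,0,0],-1],
])

```text
t: 32.5
ee_pos: [0.5743, -0.3254, 0.1433]
tcp_rot: [0.716, 0.698, -0.001, -0.001]
contact_force: [-0.4, -0.3, 0.6]
finger_gap: 0.0858
grip_force: 0.0
```

```bash
python3 - <<'E'
from h import *
im=snap('wrist','w2'); w=cloud(im); s=w.reshape(-1,3)
m=(abs(s[:,0]-.577)<.03)&(s[:,1]<-.27)&(s[:,1]>-.42)&(s[:,2]>.05)&(s[:,2]<.065); s=s[m]; print(len(s),cv2.minAreaRect((s[:,:2]*1000).astype(np.float32)),np.median(s[:,2]), s[:,1].min())
plan([(577,-327,45,-1.4,0,30)])
E
```

```text
3238 ((578.4722900390625, -328.4430236816406), (110.54171752929688, 24.138912200927734), 88.08788299560547) 0.0547586353145266 -0.3837339357385191
turn x1 [-0.0004, 0.0006, -0.0004]
shift x4 [-0.003, 0.005, 0.248]
```

Request:
send_rows([
  [[0,0,0],[0,0.02,0.25],-1],
  [[0,0,0],[0,0,0.3],-1],
  [[0,0,0],[0,0,0.3],-1],
  [[0,0,0],[0,0,0.18],-1],
  [[0,0,0],[0,0,0],-0.3],
  [[0,0,0],[0,0,0],0.2],
  [[0,0,0],[0,0,0],1],
  [[0,0,0],[0,0,0],1],
  [[0,0,0],[0,0,0],1],
  [[0,0,0],[0,0,0],1],
  [[0,0,0],[0,0,0],1],
])

```text
t: 33.47
ee_pos: [0.5776, -0.327, 0.042]
tcp_rot: [0.717, 0.697, -0.001, 0.001]
contact_force: [0.8, -2.4, 6.4]
finger_gap: 0.025
grip_force: 64.0
```

```bash
python3 - <<'E'
from h import *
im=snap('top','t7'); 
o=r.get_obs();print(o['ee_pos'],o['contact_force'],o['wrist_torque'])
cv2.imwrite('pics/t7c.png',np.clip(cv2.resize(im['color'][160:240,210:450,::-1],None,fx=3.3,fy=3.3,interpolation=cv2.INTER_CUBIC)*1.1,0,255).astype('uint8'))
E
```

```text
[ 0.57758981 -0.32704386  0.04192589] [ 0.8757308  -1.86260475  6.98711584] [ 0.0722762  -0.14479782 -0.05016741]
```

View pics/t7c.png

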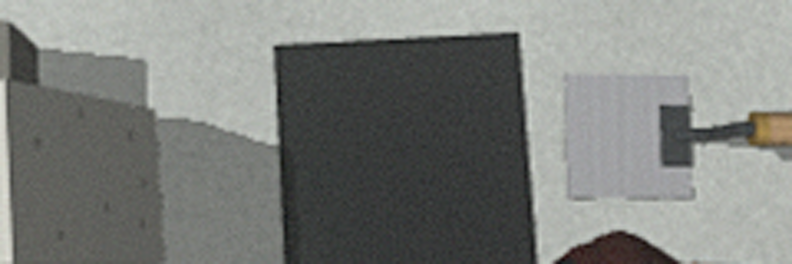

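```bash
python3 - <<'E'
from h import *
im=load('t7'); o=r.get_obs(); P=np.array(o['ee_pos'])
c=[pix(im,210+u/3.3,160+v/3.3,.003)*1000 for u,v in((567,75),(569,199),(693,199))]; print(np.round(c,1))
tip=(c[0]+c[1])/2; Rm=R.from_quat(o['tcp_rot']); M=Rm.as_matrix(); print('heading',np.degrees(np.arctan2(M[1,0],M[0,0])))
print('tip',tip,'L',np.linalg.norm(tip[:2]-P[:2]*1000))
d=tip[:2]-P[:2]*1000; print('dir tip from TCP',np.degrees(np.arctan2(d[1],d[0])))
loc=M[:2,:2].T@d; print('tip in tool',loc)
E
```

```text
[[ 631.7 -148.     3. ]
 [ 531.4 -144.1    3. ]
 [ 528.8 -243.4    3. ]]
heading 88.42306968777167
tip [ 581.54898704 -146.04856188    3.        ] L 181.03859815019834
dir tip from TCP 88.74688401591264
tip in tool [181.03473161  -1.02260878]
```

```bash
python3 - <<'E'
from h import *
plan([(565.6,-45.2,42,4.2,0,25),(559.8,34.6,42,None,0,10)])
E
```

```text
turn x1 [0.0002, 0.0011, -0.0321]
shift x12 [0.235, 0.007, -0.0]
shift x9 [0.089, 0.0, 0.0]
```

Request:
send_rows([
  [[0,0,0],[0,0,-0.01],1],
  [[0,0,-0.0107],[0,0,0],1],
  [[0,0,-0.0107],[0,0,0],1],
  [[0,0,-0.0107],[0,0,0],1],
  [[0,0,0],[0,0,0],1],
])

```text
t: 33.93
ee_pos: [0.5774, -0.3263, 0.0421]
tcp_rot: [0.68, 0.733, -0.001, 0.001]
contact_force: [1.2, -0.5, 4.0]
finger_gap: 0.0252
grip_force: 63.8
```

Request:
send_rows([
  [[0,0,0],[0.12,0.007,0],1],
  [[0,0,0],[0.23,0.007,0],1],
  [[0,0,0],[0.25,0.007,0],1],
  [[0,0,0],[0.25,0.007,0],1],
  [[0,0,0],[0.25,0.007,0],1],
  [[0,0,0],[0.25,0.007,0],1],
  [[0,0,0],[0.25,0.007,0],1],
  [[0,0,0],[0.25,0.007,0],1],
  [[0,0,0],[0.25,0.007,0],1],
  [[0,0,0],[0.25,0.007,0],1],
  [[0,0,0],[0.25,0.007,0],1],
  [[0,0,0],[0.22,0.007,0],1],
])

```text
t: 34.93
ee_pos: [0.5649, -0.0444, 0.0422]
tcp_rot: [0.681, 0.732, -0.002, 0.002]
contact_force: [0.3, -7.0, 8.8]
finger_gap: 0.0251
grip_force: 64.4
```

Request:
send_rows([
  [[0,0,0],[0,0,0],1],
  [[0,0,0],[0,0,0],1],
])

```text
t: 35.1
ee_pos: [0.5643, -0.0426, 0.0415]
tcp_rot: [0.68, 0.733, -0.0, -0.0]
contact_force: [0.7, 5.2, 4.7]
finger_gap: 0.0252
grip_force: 63.9
```

```bash
python3 - <<'E'
from h import *
im=snap('top','t8'); 
plan([(559.8,34.6,42,4.2,0,10)])
cv2.imwrite('pics/t8c.png',np.clip(cv2.resize(im['color'][160:250,210:400,::-1],None,fx=4,fy=4,interpolation=cv2.INTER_CUBIC)*1.1,0,255).astype('uint8'))
E
```

```text
turn x1 [-0.0004, -0.0001, 0.0003]
shift x8 [0.097, 0.002, -0.001]
```

View pics/t8c.png

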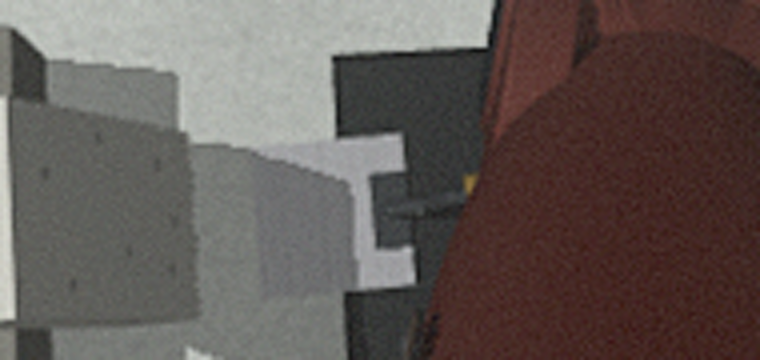

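```bash
python3 - <<'E'
from h import *
im=load('t8')
c=np.array([pix(im,210+u/4,160+v/4,.003)*1000 for u,v in((253,150),(265,298),(403,133),(415,285))]); print(c.round(1)); tip=(c[0]+c[1])/2; back=(c[2]+c[3])/2
print(tip,back,np.linalg.norm(tip-back), tip[:2]-np.array([564.3,-42.6]))
e=np.array([pix(im,210+u/4,160+v/4,.025)*1000 for u,v in((187,133),(200,320))]); print(e.round(1),np.linalg.norm(e[0]-e[1]),e.mean(0))
E
```

```text
[[598.8 141.3   3. ]
 [501.7 134.3   3. ]
 [607.8  42.3   3. ]
 [507.5  36.9   3. ]]
[550.24232794 137.78286299   3.        ] [557.64650093  39.60192896   3.        ] 98.45972569875265 [-14.05767206 180.38286299]
[[607.6 181.4  25. ]
 [487.7 173.3  25. ]] 120.10849389184553 [547.66682392 177.39360089  25.        ]
```

Request:
send_rows([
  [[0,0,0],[0.05,0,0],1],
  [[0,0,0],[0.1,0,0],1],
  [[0,0,0],[0.1,0,0],1],
  [[0,0,0],[0.1,0,0],1],
  [[0,0,0],[0.1,0,0],1],
  [[0,0,0],[0.1,0,0],1],
  [[0,0,0],[0.1,0,0],1],
  [[0,0,0],[0.08,0,0],1],
  [[0,0,0],[0.04,0,0],1],
  [[0,0,0],[0.02,0,0],1],
  [[0,0,0],[0,0,0],1],
  [[0,0,0],[0,0,0],1],
])

```text
t: 36.15
ee_pos: [0.5598, 0.0321, 0.0419]
tcp_rot: [0.682, 0.732, -0.001, 0.002]
contact_force: [2.0, -6.5, 10.1]
finger_gap: 0.0249
grip_force: 64.8
```

```bash
python3 - <<'E'
from h import *
im=snap('scene','s9'); o=r.get_obs(); print(o['ee_pos'],o['contact_force'],o['finger_gap'])
cv2.imwrite('pics/s9c.png',np.clip(cv2.resize(im['color'][160:300,270:450,::-1],None,fx=4,fy=4,interpolation=cv2.INTER_CUBIC)*1.2,0,255).astype('uint8'))
E
```

```text
[0.55978801 0.03209074 0.04187204] [ 1.92585417 -5.36555345 10.0577715 ] 0.025358176459531038
```

View pics/s9c.png

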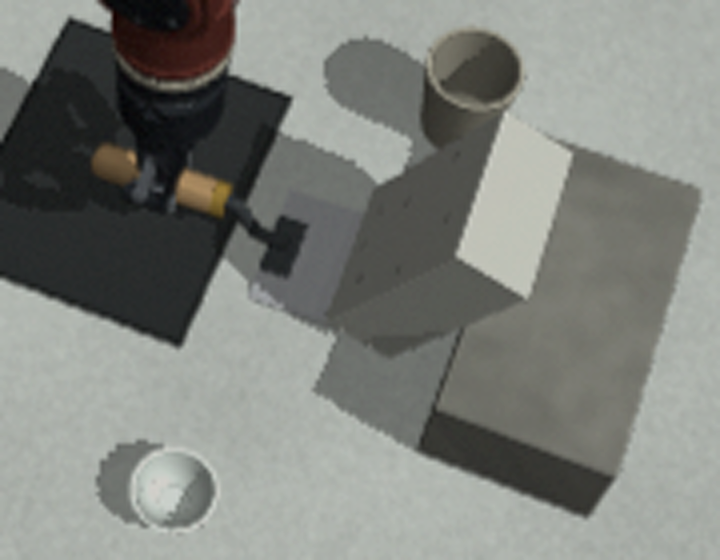

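Request:
send_rows([
  [[0,0,0],[0.04,0,0],1],
  [[0,0,0],[0,0,0],1],
  [[0,0,0],[0,0,0],1],
  [[0,0,0],[0,0,0],1],
  [[0,0,0],[0,0,0],1],
])

```text
t: 36.62
ee_pos: [0.5596, 0.0358, 0.0419]
tcp_rot: [0.682, 0.732, -0.002, 0.002]
contact_force: [0.7, -7.6, 10.8]
finger_gap: 0.0246
grip_force: 64.8
```

Request:
send_rows([
  [[0,0,0],[0,0,0],0.2],
  [[0,0,0],[0,0,0],0],
  [[0,0,0],[0,0,0],-0.5],
  [[0,0,0],[0,0,0],-1],
  [[0,0,0],[0,0,-0.2],-1],
  [[0,0,0],[0,0,-0.35],-1],
  [[0,0,0],[0,0,-0.35],-1],
  [[0,0,0],[0,0,-0.35],-1],
  [[0,0,0],[0,0,-0.35],-1],
  [[0,0,0],[0,0,-0.35],-1],
  [[0,0,0],[0,0,-0.3],-1],
])

```text
t: 37.53
ee_pos: [0.5582, 0.0389, 0.2682]
tcp_rot: [0.681, 0.733, -0.001, 0.0]
contact_force: [1.4, 0.5, -0.5]
finger_gap: 0.0856
grip_force: 0.0
```

```bash
python3 - <<'E'
from h import *
p=blk('b4'); prof(p); print(r.get_obs()['contact_force'],r.get_obs()['joints'].round(2))
plan([(541.7,318.2,265,94.2,0,37),(541.7,318.2,262,94.2,-25.2,37)])
E
```

```text
tool [558.2  38.9 268.2] tilt 0.1
tilt 40.046203777949174 y at z0 113.90526227370643 resid [-13.8 -30.8 -39.8  31.2  28.8  23.5  20.3   8.6   5.6   1.   -3.4  -6.9
 -11.1 -13. ]
[ 0.49803627  0.05418688 -0.40104841] [-0.06  0.34 -0.    1.22 -0.    1.44]
turn x14 [0.0001, 0.0001, -0.0357]
shift x8 [-0.002, 0.35, 0.007]
turn x4 [0.0349, 0.0026, 0.0]
shift x1 [-0.001, 0.013, 0.027]
```

Request:
send_rows([
  [[0,0,-0.0357],[0,0,0],-1],
  [[0,0,-0.0357],[0,0,0],-1],
  [[0,0,-0.0357],[0,0,0],-1],
  [[0,0,-0.0357],[0,0,0],-1],
  [[0,0,-0.0357],[0,0,0],-1],
  [[0,0,-0.0357],[0,0,0],-1],
  [[0,0,-0.0357],[0,0,0],-1],
  [[0,0,-0.0357],[0,0,0],-1],
  [[0,0,-0.0357],[0,0,0],-1],
  [[0,0,-0.0357],[0,0,0],-1],
  [[0,0,-0.0357],[0,0,0],-1],
  [[0,0,-0.0357],[0,0,0],-1],
])

```text
t: 38.63
ee_pos: [0.5579, 0.0388, 0.2648]
tcp_rot: [0.073, 0.997, -0.001, -0.002]
contact_force: [-0.0, -0.2, -0.1]
finger_gap: 0.0854
grip_force: 0.0
```

Request:
send_rows([
  [[0,0,-0.0357],[0,0,0],-1],
  [[0,0,-0.0357],[0,0,0],-1],
  [[0,0,0],[0,0.35,0],-1],
  [[0,0,0],[0,0.35,0],-1],
  [[0,0,0],[0,0.35,0],-1],
  [[0,0,0],[0,0.35,0],-1],
  [[0,0,0],[0,0.35,0],-1],
  [[0,0,0],[0,0.35,0],-1],
  [[0,0,0],[0,0.35,0],-1],
  [[0,0,0],[0,0.35,0],-1],
])

```text
t: 39.47
ee_pos: [0.5372, 0.3196, 0.2645]
tcp_rot: [-0.036, 0.999, -0.001, -0.002]
contact_force: [1.6, -0.4, -0.1]
finger_gap: 0.0855
grip_force: 0.0
```

Request:
send_rows([
  [[0.0349,0.0026,0],[0,0,0],-1],
  [[0.0349,0.0026,0],[0,0,0],-1],
  [[0.0349,0.0026,0],[0,0,0],-1],
  [[0.0349,0.0026,0],[0,0,0],-1],
  [[0,0,0],[0,0,0],-1],
  [[0,0,0],[0,0,0],-1],
])

```text
t: 39.97
ee_pos: [0.5374, 0.3193, 0.2622]
tcp_rot: [-0.037, 0.975, -0.219, -0.011]
contact_force: [-0.2, 0.1, -0.1]
finger_gap: 0.0858
grip_force: 0.0
```

```bash
python3 - <<'E'
from h import *
p=blk('b5'); s=p[(abs(p[:,0]-.547)<.05)]
q=[]
for z in range(55,170,10):
    t=s[abs(s[:,2]*1000-z)<5]
    if abs(z-90)>8 and len(t)>10: q.append((z,np.median(t[:,1]*1000)))
q=np.array(q); k=np.polyfit(q[:,0],q[:,1],1); print(np.degrees(np.arctan(k[0])),k[1],(q[:,1]-np.polyval(k,q[:,0])).round(1))
plan([(543.6,269.8,153.3,94.2,-25.2,25)])
w=cloud(load('b5top')); print(rect(w,(300,170,400,235),.045,.07))
E
```

```text
tool [537.4 319.3 262.2] tilt 25.4
33.79921341520117 146.9597270566817 [  7.    4.6   2.9  -3.6  -5.7  -7.8  -9.8 -12.1 -14.1  38.6]
turn x1 [0.0002, -0.0008, 0.0001]
shift x5 [-0.011, 0.008, 0.244]
(array([560. ,  22.9]), array([26.2, 97. ]), 3.7, np.float64(55.5), 394)
```

Request:
send_rows([
  [[0,0,0],[-0.011,0.008,0.244],-1],
  [[0,0,0],[-0.011,0.008,0.244],-1],
  [[0,0,0],[-0.011,0.008,0.244],-1],
  [[0,0,0],[-0.011,0.008,0.244],-1],
  [[0,0,0],[-0.011,0.008,0.22],-1],
  [[0,0,0],[0,0,0],-1],
  [[0,0,0],[0,0,0],-0.8],
  [[0,0,0],[0,0,0],-0.65],
  [[0,0,0],[0,0,0],-0.65],
])

```text
t: 40.82
ee_pos: [0.5438, 0.2716, 0.1576]
tcp_rot: [-0.035, 0.975, -0.218, -0.008]
contact_force: [-0.3, -0.8, 0.3]
finger_gap: 0.0708
grip_force: 0.0
```

Request:
send_rows([
  [[0,0,0],[0,0,0],-0.56],
  [[0,0,0],[0,0,0],-0.56],
  [[-0.0056,0,0],[0,-0.027,0.0052],-0.56],
  [[-0.0056,0,0],[0,-0.027,0.0052],-0.56],
  [[-0.0056,0,0],[0,-0.027,0.0052],-0.56],
  [[-0.0056,0,0],[0,-0.027,0.0052],-0.56],
  [[-0.0056,0,0],[0,-0.027,0.0052],-0.56],
  [[-0.0056,0,0],[0,-0.027,0.0052],-0.56],
  [[-0.0056,0,0],[0,-0.027,0.0052],-0.56],
  [[-0.0056,0,0],[0,-0.027,0.0052],-0.56],
  [[0,0,0],[0,0,0],-0.56],
])

```text
t: 41.73
ee_pos: [0.5448, 0.2484, 0.1601]
tcp_rot: [-0.034, 0.988, -0.149, -0.011]
contact_force: [0.8, -0.5, -0.6]
finger_gap: 0.0667
grip_force: 0.0
```

Request:
send_rows([
  [[-0.0056,0,0],[0,-0.027,0.0052],-0.56],
  [[-0.0056,0,0],[0,-0.027,0.0052],-0.56],
  [[-0.0056,0,0],[0,-0.027,0.0052],-0.56],
  [[-0.0056,0,0],[0,-0.027,0.0052],-0.56],
  [[-0.0056,0,0],[0,-0.027,0.0052],-0.56],
  [[-0.0056,0,0],[0,-0.027,0.0052],-0.56],
  [[-0.0056,0,0],[0,-0.027,0.0052],-0.56],
  [[0,0,0],[0,0,0],-0.56],
])

```text
t: 42.4
ee_pos: [0.546, 0.2293, 0.1609]
tcp_rot: [-0.034, 0.995, -0.088, -0.014]
contact_force: [0.6, -0.9, -0.7]
finger_gap: 0.0665
grip_force: 0.0
```

```bash
cat > pf.py <<'E'
from h import *
import sys
p=blk(sys.argv[1]); s=p[(abs(p[:,0]-.547)<.05)]
for z in range(65,170,15):
    t=s[abs(s[:,2]*1000-z)<4]
    if len(t)>10: print(z,np.percentile(t[:,1]*1000,[10,50]).round(0),len(t))
print(r.get_obs()['contact_force'],r.get_obs()['finger_gap'])
E
python3 pf.py b6
```

```text
tool [546.  229.3 160.9] tilt 10.2
65 [179. 181.] 53
80 [182. 185.] 60
95 [187. 293.] 342
110 [187. 189.] 49
125 [189. 191.] 38
140 [192. 194.] 40
155 [195. 197.] 39
[0.30727939 0.35815582 0.29051794] 0.06662069067991788
```

Request:
send_rows([
  [[-0.0056,0,0],[0,-0.027,0.0052],-0.56],
  [[-0.0056,0,0],[0,-0.027,0.0052],-0.56],
  [[-0.0056,0,0],[0,-0.027,0.0052],-0.56],
  [[-0.0056,0,0],[0,-0.027,0.0052],-0.56],
  [[-0.0056,0,0],[0,-0.027,0.0052],-0.56],
  [[-0.0056,0,0],[0,-0.027,0.0052],-0.56],
  [[-0.0056,0,0],[0,-0.027,0.0052],-0.56],
  [[-0.0028,0,0],[0,-0.013,0],-0.56],
  [[-0.0028,0,0],[0,-0.013,0],-0.56],
  [[-0.0028,0,0],[0,-0.013,0],-0.56],
  [[-0.0028,0,0],[0,-0.013,0],-0.56],
  [[0,0,0],[0,0,0],-0.56],
])

```text
t: 43.5
ee_pos: [0.5474, 0.2057, 0.1595]
tcp_rot: [-0.033, 0.999, -0.009, -0.017]
contact_force: [0.3, 0.3, -0.2]
finger_gap: 0.0666
grip_force: 0.2
```

```bash
python3 pf.py b7
```

```text
tool [547.4 205.7 159.5] tilt 2.2
65 [170. 272.] 21
80 [169. 171.] 20
95 [278. 297.] 258
110 [169. 171.] 16
125 [169. 169.] 13
140 [169. 171.] 14
155 [169. 171.] 17
[-0.67907039 -0.41222724  0.53358248] 0.06662415931415465
```

Request:
send_rows([
  [[0,0,0],[0,0,0],-0.8],
  [[0,0,0],[0,-0.02,0],-1],
  [[0,0,0],[0,-0.02,0],-1],
  [[0,0,0],[0,0,-0.2],-1],
  [[0,0,0],[0,0,-0.35],-1],
  [[0,0,0],[0,0,-0.35],-1],
  [[0,0,0],[0,0,-0.25],-1],
  [[0,0,0],[0,0,0],-1],
])

```text
t: 44.27
ee_pos: [0.5536, 0.2049, 0.2801]
tcp_rot: [-0.033, 0.999, -0.009, -0.012]
contact_force: [-0.3, 0.0, 0.4]
finger_gap: 0.0856
grip_force: 0.0
```

```bash
python3 pf.py b8; python3 - <<'E'
from h import *
im=load('b8top'); w=cloud(im)
print(rect(w,(205,160,270,250),.165,.195), rect(w,(290,170,410,240),.045,.07))
cv2.imwrite('pics/b8c.png',np.clip(cv2.resize(im['color'][150:260,200:420,::-1],None,fx=3.5,fy=3.5,interpolation=cv2.INTER_CUBIC)*1.2,0,255).astype('uint8'))
plan([(560,24,270,4,0,37)])
E
```

```text
tool [553.6 204.9 280.1] tilt 1.7
65 [170. 272.] 37
80 [170. 272.] 47
95 [277. 295.] 340
110 [169. 171.] 18
125 [169. 171.] 16
140 [169. 171.] 17
155 [169. 171.] 19
[-0.29592915 -0.45480189 -0.19756512] 0.0855411349557435
(array([546.9, 201.4]), array([119.5,  60.3]), 3.6, np.float64(182.8), 1082) (array([559.2,  35. ]), array([ 26.2, 121.1]), 3.7, np.float64(55.2), 464)
turn x14 [-0.0009, -0.0003, 0.0356]
shift x5 [-0.361, -0.009, 0.011]
```

View pics/b8c.png

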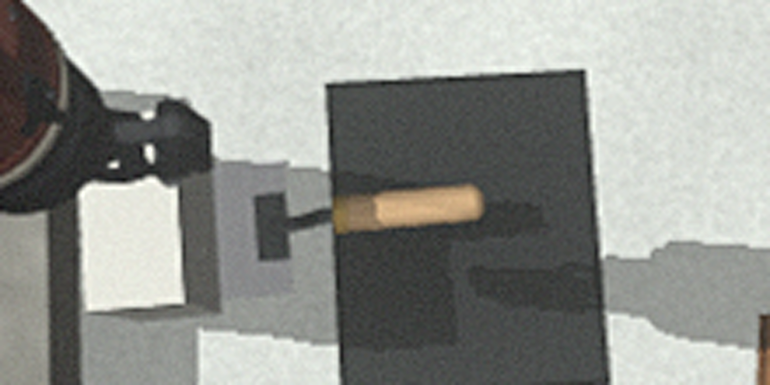

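Request:
send_rows([
  [[-0.0009,-0.0003,0.0356],[0,0,0],-1],
  [[-0.0009,-0.0003,0.0356],[0,0,0],-1],
  [[-0.0009,-0.0003,0.0356],[0,0,0],-1],
  [[-0.0009,-0.0003,0.0356],[0,0,0],-1],
  [[-0.0009,-0.0003,0.0356],[0,0,0],-1],
  [[-0.0009,-0.0003,0.0356],[0,0,0],-1],
  [[-0.0009,-0.0003,0.0356],[0,0,0],-1],
  [[-0.0009,-0.0003,0.0356],[0,0,0],-1],
  [[-0.0009,-0.0003,0.0356],[0,0,0],-1],
  [[-0.0009,-0.0003,0.0356],[0,0,0],-1],
  [[-0.0009,-0.0003,0.0356],[0,0,0],-1],
  [[-0.0009,-0.0003,0.0356],[0,0,0],-1],
])

```text
t: 45.37
ee_pos: [0.5506, 0.204, 0.2728]
tcp_rot: [0.598, 0.802, -0.003, -0.003]
contact_force: [-0.3, -0.5, 0.3]
finger_gap: 0.0855
grip_force: 0.0
```

Request:
send_rows([
  [[-0.0009,-0.0003,0.0356],[0,0,0],-1],
  [[-0.0009,-0.0003,0.0356],[0,0,0],-1],
  [[0,0,0],[-0.35,-0.009,0],-1],
  [[0,0,0],[-0.35,-0.009,0],-1],
  [[0,0,0],[-0.35,-0.009,0],-1],
  [[0,0,0],[-0.35,-0.009,0],-1],
  [[0,0,0],[-0.3,-0.009,0],-1],
  [[0,0,0],[0,0,0],-1],
  [[0,0,0],[0,0,0],-1],
])

```text
t: 46.12
ee_pos: [0.5582, 0.0329, 0.2733]
tcp_rot: [0.683, 0.731, -0.001, -0.001]
contact_force: [-0.9, 0.7, 0.4]
finger_gap: 0.0851
grip_force: 0.0
```

```bash
python3 - <<'E'
from h import *
plan([(559.5,33,130,3.7,0,35),(559.5,33,42,None,0,30)])
E
```

```text
turn x1 [-0.0007, 0.0002, 0.0011]
shift x5 [0.0, 0.003, 0.287]
shift x3 [0.0, 0.0, 0.293]
```

Request:
send_rows([
  [[0,0,0],[0,0.003,0.29],-1],
  [[0,0,0],[0,0.003,0.29],-1],
  [[0,0,0],[0,0.003,0.29],-1],
  [[0,0,0],[0,0.003,0.29],-1],
  [[0,0,0],[0,0.003,0.29],-1],
  [[0,0,0],[0,0,0.29],-1],
  [[0,0,0],[0,0,0.29],-1],
  [[0,0,0],[0,0,0.22],-1],
  [[0,0,0],[0,0,0.05],-1],
  [[0,0,0],[0,0,0],-1],
  [[0,0,0],[0,0,0],-0.3],
  [[0,0,0],[0,0,0],0.1],
])

```text
t: 47.12
ee_pos: [0.5615, 0.0346, 0.0461]
tcp_rot: [0.681, 0.732, 0.0, 0.001]
contact_force: [0.3, 0.6, -0.1]
finger_gap: 0.0637
grip_force: 0.0
```

Request:
send_rows([
  [[0,0,0],[0,0,0],0.3],
  [[0,0,0],[0,0,0],0.5],
  [[0,0,0],[0,0,0],1],
  [[0,0,0],[0,0,0],1],
  [[0,0,0],[0,0,0],1],
  [[0,0,0],[0,0,0],1],
])

```text
t: 47.62
ee_pos: [0.5609, 0.0342, 0.0456]
tcp_rot: [0.682, 0.732, 0.0, 0.001]
contact_force: [-1.5, -1.1, 5.2]
finger_gap: 0.0249
grip_force: 63.4
```

```bash
python3 - <<'E'
from h import *
o=r.get_obs(); print(o['contact_force'],o['wrist_torque'],o['ee_pos'])
plan([(560,-181,42,None,0,10)])
E
```

```text
[-1.49621047 -1.10194597  5.23029994] [0.02375086 0.34944335 0.12938883] [0.56093906 0.03416021 0.04562398]
shift x22 [-0.098, -0.007, 0.002]
```

Request:
send_rows([
  [[0,0,0],[-0.02,-0.001,0],1],
  [[0,0,0],[-0.03,-0.002,0],1],
  [[0,0,0],[-0.04,-0.003,0],1],
  [[0,0,0],[-0.05,-0.004,0],1],
  [[0,0,0],[-0.06,-0.004,0],1],
  [[0,0,0],[-0.06,-0.004,0],1],
  [[0,0,0],[-0.06,-0.004,0],1],
  [[0,0,0],[-0.06,-0.004,0],1],
  [[0,0,0],[-0.05,-0.004,0],1],
  [[0,0,0],[-0.04,-0.003,0],1],
  [[0,0,0],[-0.02,-0.002,0],1],
  [[0,0,0],[0,0,0],1],
])

```text
t: 48.62
ee_pos: [0.5607, -0.0141, 0.0453]
tcp_rot: [0.681, 0.732, 0.001, -0.0]
contact_force: [-1.3, 4.5, 4.5]
finger_gap: 0.0247
grip_force: 63.1
```

```bash
cat > st.py <<'E'
from h import *
import sys
im=snap('top',sys.argv[1]); w=cloud(im)
s=w.reshape(-1,3); m=(s[:,2]>.168)&(s[:,2]<.195)&(s[:,0]>.45)&(s[:,0]<.66)&(s[:,1]>-.15)&(s[:,1]<.27)
# keep pale
c=im['color'].reshape(-1,3).mean(1); m&=c>110
k=np.zeros(len(s),np.uint8); k[m]=1; n,l,st,_=cv2.connectedComponentsWithStats(k.reshape(w.shape[:2])); i=1+st[1:,4].argmax()
q=w[l==i]; print(len(q),cv2.minAreaRect((q[:,:2]*1000).astype(np.float32)),np.median(q[:,2]),q[:,2].min(),q[:,2].max())
o=r.get_obs(); print(o['ee_pos'],o['contact_force'],o['finger_gap'],o['grip_force'])
E
python3 st.py p1
```

```text
1537 ((547.3021850585938, 152.92562866210938), (119.5939712524414, 59.966861724853516), 3.4526255130767822) 0.18336307153768394 0.17889032554919448 0.18778407901978145
[ 0.56074124 -0.01404022  0.04535193] [-0.37839712  4.32226161  5.11628417] 0.02441647711445634 63.10943841934204
```

Request:
send_rows([
  [[0,0,0],[-0.02,-0.001,0],1],
  [[0,0,0],[-0.04,-0.003,0],1],
  [[0,0,0],[-0.06,-0.004,0],1],
  [[0,0,0],[-0.07,-0.005,0],1],
  [[0,0,0],[-0.08,-0.006,0],1],
  [[0,0,0],[-0.08,-0.006,0],1],
  [[0,0,0],[-0.08,-0.006,0],1],
  [[0,0,0],[-0.08,-0.006,0],1],
  [[0,0,0],[-0.07,-0.005,0],1],
  [[0,0,0],[-0.05,-0.004,0],1],
  [[0,0,0],[-0.03,-0.002,0],1],
  [[0,0,0],[-0.01,0,0],1],
])

```text
t: 49.67
ee_pos: [0.5605, -0.081, 0.0452]
tcp_rot: [0.681, 0.732, 0.001, -0.0]
contact_force: [-0.6, 8.2, 4.0]
finger_gap: 0.0248
grip_force: 63.0
```

```bash
python3 st.py p2
```

```text
1528 ((547.095947265625, 85.82537078857422), (119.49950408935547, 59.44903564453125), 3.9344308376312256) 0.18341579988109824 0.17865795442496712 0.18755516862445187
[ 0.56044297 -0.08102762  0.04518913] [-0.48545391  5.61334097  3.96035361] 0.024967894228371992 63.09662461280823
```

Remaining pull is about 101 mm.

Request:
send_rows([
  [[0,0,0],[-0.02,-0.001,0],1],
  [[0,0,0],[-0.04,-0.003,0],1],
  [[0,0,0],[-0.06,-0.004,0],1],
  [[0,0,0],[-0.07,-0.005,0],1],
  [[0,0,0],[-0.08,-0.006,0],1],
  [[0,0,0],[-0.08,-0.006,0],1],
  [[0,0,0],[-0.08,-0.006,0],1],
  [[0,0,0],[-0.08,-0.006,0],1],
  [[0,0,0],[-0.08,-0.005,0],1],
  [[0,0,0],[-0.08,-0.006,0],1],
  [[0,0,0],[-0.08,-0.005,0],1],
  [[0,0,0],[-0.08,-0.006,0],1],
])

```text
t: 50.72
ee_pos: [0.5603, -0.1639, 0.0452]
tcp_rot: [0.681, 0.732, 0.001, -0.001]
contact_force: [0.2, 7.4, 4.3]
finger_gap: 0.0248
grip_force: 63.0
```

Request:
send_rows([
  [[0,0,0],[-0.07,-0.004,0],1],
  [[0,0,0],[-0.05,-0.003,0],1],
  [[0,0,0],[-0.04,-0.002,0],1],
  [[0,0,0],[-0.02,-0.001,0],1],
  [[0,0,0],[-0.01,0,0],1],
  [[0,0,0],[0,0,0],1],
  [[0,0,0],[0,0,0],1],
])

```text
t: 51.3
ee_pos: [0.5606, -0.1829, 0.0452]
tcp_rot: [0.681, 0.732, 0.001, -0.001]
contact_force: [-0.9, 6.1, 5.0]
finger_gap: 0.0245
grip_force: 63.1
```

```bash
python3 st.py p3
```

```text
1532 ((547.1168823242188, -16.177936553955078), (119.35598754882812, 59.69661331176758), 3.8009908199310303) 0.18338691854863076 0.16802612005449646 0.18740721465661458
[ 0.56057491 -0.18285569  0.04520742] [-0.6204402   6.83786958  4.12025247] 0.024678678933377735 63.0859100818634
```

Request:
send_rows([
  [[0,0,0],[0,0,0],0.35],
  [[0,0,0],[0,0,0],0.1],
  [[0,0,0],[0,0,0],-0.3],
  [[0,0,0],[0,0,0],-1],
  [[0,0,0],[0,0,0],-1],
  [[0,0,0],[0,0,-0.15],-1],
  [[0,0,0],[0,0,-0.3],-1],
  [[0,0,0],[0,0,-0.35],-1],
  [[0,0,0],[0,0,-0.35],-1],
  [[0,0,0],[0,0,-0.35],-1],
  [[0,0,0],[0,0,-0.35],-1],
  [[0,0,0],[0,0,-0.35],-1],
])

```text
t: 52.35
ee_pos: [0.5604, -0.184, 0.2668]
tcp_rot: [0.682, 0.732, -0.0, 0.0]
contact_force: [0.9, -0.9, 0.3]
finger_gap: 0.0855
grip_force: 0.0
```

Request:
send_rows([
  [[0,0,0],[-0.2,-0.2,0],-1],
  [[0,0,0],[-0.2,-0.2,0],-1],
  [[0,0,0],[-0.2,-0.2,0],-1],
  [[0,0,0],[0,0,0],-1],
  [[0,0,0],[0,0,0],-1],
  [[0,0,0],[0,0,0],-1],
])

```text
t: 52.85
ee_pos: [0.5052, -0.2481, 0.265]
tcp_rot: [0.682, 0.732, -0.0, 0.0]
contact_force: [0.2, 1.1, 0.1]
finger_gap: 0.0856
grip_force: 0.0
```

```bash
python3 st.py p4; python3 - <<'E'
from h import *
im=snap('scene','s10'); cv2.imwrite('pics/s10c.png',np.clip(cv2.resize(im['color'][90:300,180:420,::-1],None,fx=2.8,fy=2.8,interpolation=cv2.INTER_CUBIC)*1.3,0,255).astype('uint8'))
w=cloud(load('p4')); 
for n,b,lo,hi in [('cup',(220,262,262,300),.05,.1),('bottle',(360,118,382,142),.05,.1),('dish',(260,118,290,145),.015,.05)]: print(n,rect(w,b,lo,hi))
E
```

```text
1508 ((546.8353271484375, -14.878654479980469), (118.9915542602539, 59.42062759399414), 3.8476452827453613) 0.18282788981641734 0.17409142817991619 0.1875885254553038
[ 0.50546671 -0.24774015  0.26492164] [ 0.18216509  0.05229387 -0.46277216] 0.08541606789522144 0.0
cup (array([389.9, 212. ]), array([74.5, 72.9]), 88.5, np.float64(81.3), 355)
bottle (array([ 765.2, -122.9]), array([25.4, 21.2]), 52.2, np.float64(59.8), 89)
dish (array([774.7, 133.7]), array([61.1, 61.5]), 85.9, np.float64(26.3), 246)
```

View pics/s10c.png

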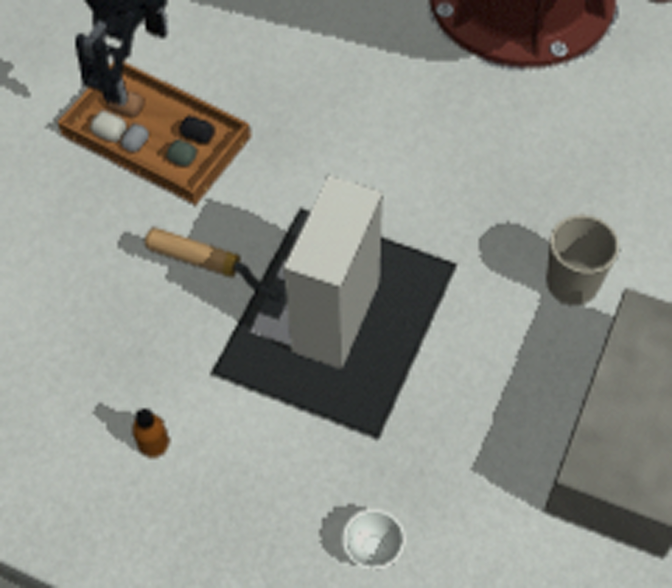

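The block stands upright on the blade, centred on the mat at crop (335,290). All the stones are in the tray, the bystanders haven't moved, and the arm is clear.

```bash
python3 -c "
from bench import r
print(r.job_done())"
```

```text
the job is handed in; nothing more can be done
None
```

I handed the job in at about 53 s on the robot clock: all five stones are in the tray, the block stands upright on the lifter blade at the centre of the mat, and the cup, bottle and bowl have not moved; the hand-in call returned no verdict.

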